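# Level the sweet-stall scale with the right weight

### The job

Two parcels of sweets on the counter scale do not weigh the same. Lift the red cover off the sloping weight case and lay it flat, open side down, on the sheet of newspaper; then stand, upright and gently, the one brass weight that makes up the difference on the bare front of the lighter parcel's pan, so that the scale comes level. Only that one weight may end up on the scale.

Things in the scene. Friction and masses are not known exactly. Their poses are not given: they have to be found in the camera images.
- pan_left (a joint): Height of the scale's left (+y) pan from level, m: 0 level, + up, stops at -0.009 and +0.009. The right pan moves equally the opposite way; pans stay horizontal. At the start it rests, the heavier parcel's pan on its lower stop. What is missing is 250 g or 500 g; the height does not tell which, but pressing the raised pan down to level and holding still there takes that weight (2.5 or 4.9 N).
- scale: The green scale: fixed; origin on the counter under its middle; x to the rear, y left, z up. Pan middles 120 mm to +y and -y; 36 mm column, pointer plate (70 mm wide, 150 high) between. Springs (60 N/m in all, no force at level) and a damper (40 N s/m) steady the pans. A parcel 80 by 95 mm, 45 mm tall stands on each pan's rear half; a third, not needed, waits on a wooden rest behind (170 mm to +x).
- pan_left_spot (a point): Centre of the bare front part of the left (+y) pan, on the metal; axes as the scale's. The pan is a steel tray 190 mm (x) by 110 mm (y), its metal 90 mm above the counter when level, its rim 4 mm higher. This point lies 50 mm to -x of the pan's middle; the parcel's front face is about 55 mm to +x of it.
- pan_right_spot (a point): The same point of the like right (-y) pan.
- case_face (a point): Centre of the sloping face of the fixed wooden weight case (80 mm along the slope, 140 mm along y), 62 mm above the counter. Axes: the level base's; the face rises to +x at 30 degrees, normal (-0.5, 0, 0.866). Wells 14 mm deep, 37.5 mm wide, 36 mm to +y and -y of this point, hold the weights; which is where varies. A flange 100 by 160 mm runs round the block 14 mm below the face.
- cover_handle (a point): Centre of the wooden handle bar (14 mm along x, 56 along y, 32 tall along z) of the loose red cover: a box open below, 92 (x) by 152 (y) by 68 mm tall, walls 4 mm, 0.2 to 0.33 kg. The point is 84 mm above its lower rim, 16 above its top. On the case its z is the face's normal; its skirt rests on the flange, 2 mm play round the block. It comes off along its z.
- small_weight_mid (a point): Centre of the small brass weight, a cylinder 36 mm in diameter, 30 mm tall, 250 g; z is its axis. In its well it stands about along the face's normal (it may lean up to 8 degrees more downhill), projecting 16 mm from the face.
- large_weight_mid (a point): Centre of the large brass weight, a cylinder 36 mm in diameter, 58 mm tall, 500 g; z is its axis. In its well it stands about along the face's normal (it may lean up to 8 degrees more downhill), projecting 44 mm from the face.
- sheet_mid (a point): Centre of the top of a fixed sheet of newspaper on the counter, 160 mm (x) by 220 mm (y), 3 mm thick; z up. The place for the cover.
Mind the look-alikes: they are no part of the job. Of the things that look like the part that bears cover_handle, the larger one is meant.

How it is judged:
By the outcome, as a careful person would: the job done as asked, in the order asked, and still so for the second after the job is handed in, with the robot touching nothing.
It also fails if it takes over 69 s, if anything falls off the work surface, if the arm or the gripper's body presses on something with over 40 N, if the wrist force passes 120 N, or if a joint passes its speed limit or range.

### The arm

A 6-joint arm with a two-finger parallel gripper is mounted at the origin on the work surface. World frame = base frame: x ahead of the robot, y to its left, z up, the work surface at z = 0. Lengths are in m, angles in rad, forces in N, time in s.
With the tool pointing down it reaches from about 0.35 to 0.725 m from the base axis. Payload 6 kg.
Tool frame: the origin (TCP) lies at the very end of the fingers, on their centre line; the grasp point (between the pads) lies 19 mm behind it (r.hold_point_z is the distance from the TCP to the grasp point, in m); z points along the fingers, y is the direction in which the jaws open and shut (so a half turn about z gives the same grasp; the last joint's range is limited). The gripper opens to 85 mm and grips with 20 to 120 N. Pads are 22 mm wide; open, the fingers measure 114 mm over their backs; the gripper's body (76 mm by 85 mm) begins 54 mm behind the grasp point. The pads swing forward as they close: fully open they stand 13 mm farther back than shut.
Start: joints at [1.606, 0.04, 0.085, 0, -1.615, -0.334], TCP at [0.177, 0.573, 0.231] pointing down, gripper open.
Joint ranges: [-2.56, 2.56], [-1.29, 2.01], [-1.08, 1.49], [-3.29, 1.98], [-2.81, -0.18], [-2.99, 2.99]. Speed limits (rad/s): [2.57, 2.57, 3.01, 3.14, 3.14, 3.14].

### API

Orientations are given as a 3x3 rotation matrix whose columns are the frame's x, y, z axes.
In Python, from rig import monitor, imaging, r gives the robot as it stands.
- The arm moves only by the tool arm_command, never from a script. Its argument "motion" is a list of rows, each a list of 7 numbers: the shift along the tool's x, y, z in m, then the turn, a rotation vector about the tool's x, y, z in degrees, then the closure, from 0 (fully open) to 1 (shut). A call has exactly 10 rows; each row shifts and turns the pose as measured when the row begins, along the tool's axes as they then stand; what a row does not reach is not made up. A row lasts 1/10 s, in which the tool goes at most 50 mm and 8.59 degrees, less where a joint would pass 70% of its speed; a pose out of reach is approached as far as the arm can. A call is refused whole if a number of a shift passes 0.05 or a number of a turn 8.59, either way. A call with a gripper value outside its range is refused whole. The fingers move at their own pace and stop on an object; "newtons" is the grip in N (left out, the last holds). Time passes only in rows, so rows that do not move let the fingers close, or fill a call up. It gives the time, the measured TCP pose, the force and the opening at its end, in the units of the state.
- monitor.get_obs(): the state, without advancing time (a new reading comes with each control period).
- imaging.snapshot(name): name is "scene" or "top" or "wrist"; returns the picture (384x512x3 uint8, red, green, blue); there is no depth.
- imaging.camera_model(name): a dict with "fx", "fy", "cx", "cy" (pixels), "dist_coeffs" ([k1, k2, p1, p2, k3] as OpenCV has them; the pictures are not rectified), "R" (3x3) and "t" (3): a world point X has camera coordinates R X + t. Camera axes: x right, y down, z forward; pixel columns grow to the right and rows downward; lengths in m; the calibration is good to about 2 mm. A picture is of the moment at which its call begins: read the wrist's pose just before it. camera_model takes no time and is no camera call; for the wrist camera it gives the pose at the moment of the call.
- r.job_done(): hands the job in, once; it reports no verdict.
The state is a dict: "t": time; "joint_pos": joint angles; "dq": joint speeds; "effort": joint torques, N m; "tool_pos": TCP position; "orientation": TCP orientation; "contact_force": force on the tool from outside, world axes, zero at the start; "wrist_torque": the same for the moment, N m; "opening": finger opening in m.
Only numpy, scipy, OpenCV 4.12 (cv2) and the standard library are available. Lean on these libraries where they do the work, as an engineer would, in place of code of your own. Each camera call takes 0.05 s, during which the arm holds its last target.

## Working session

There is one attempt and no reset: what is moved stays moved. The work goes in short steps, Python scripts to look and compute and a tool call to move; the robot and the scene stay as the last step left them, time stands still between calls to the robot, and variables do not carry over. Pictures are saved under pics/ and viewed, and the job is handed in when it is done.

Besides the shell and the picture viewer there is one more tool, called after "Request:" as name(argument=value, ...), one argument or row to a line, values as JSON. arm_command: Moves the arm, as the interface text tells. Its arguments: {"type":"object","properties":{"motion":{"type":"array"},"newtons":{"type":"number"}},"required":["motion"]}

```bash
mkdir -p pics; ls
python3 - <<'E'
from rig import monitor, imaging, r
import cv2,numpy as np
np.set_printoptions(precision=4,suppress=True)
for n in("scene","top","wrist"):
    m=imaging.camera_model(n)
    im=imaging.snapshot(n); cv2.imwrite(f"pics/{n}0.png",im[:,:,::-1])
    print(n,m)
print(monitor.get_obs(), r.hold_point_z)
E
```

```text
pics
scene {'fx': 416.92607380637327, 'fy': 416.92607380637327, 'cx': 261.32799030501275, 'cy': 191.94718362599798, 'dist_coeffs': array([-0.1041,  0.    ,  0.    ,  0.    ,  0.    ]), 'R': array([[ 0.3743,  0.9272, -0.0141],
       [ 0.7589, -0.315 , -0.57  ],
       [-0.533 ,  0.2026, -0.8215]]), 't': array([-0.1429, -0.2308,  1.3674])}
top {'fx': 378.59044435159814, 'fy': 378.59044435159814, 'cx': 257.03189301428756, 'cy': 193.4883747363605, 'dist_coeffs': array([-0.0369,  0.    ,  0.    ,  0.    ,  0.    ]), 'R': array([[ 0.021 , -0.9998,  0.0006],
       [-0.9975, -0.0209, -0.0669],
       [ 0.0669,  0.0008, -0.9978]]), 't': array([-0.0147,  0.3986,  1.1432])}
wrist {'fx': 271.0665309022462, 'fy': 271.0665309022462, 'cx': 257.37088368906115, 'cy': 190.71027429153185, 'dist_coeffs': array([-0.036,  0.   ,  0.   ,  0.   ,  0.   ]), 'R': array([[-0.2941, -0.9558,  0.0021],
       [-0.9077,  0.28  ,  0.3126],
       [-0.2994,  0.09  , -0.9499]]), 't': array([ 0.5992, -0.0398,  0.381 ])}
{'t': 0.15, 'joint_pos': array([ 1.6057,  0.0407,  0.084 , -0.0003, -1.6155, -0.3337]), 'dq': array([ 0.0004, -0.0017,  0.0044,  0.0037, -0.002 , -0.0019]), 'effort': array([ -0.0018, -36.8615,  34.7691,   6.9362,  -0.0044,  -0.    ]), 'tool_pos': array([0.1765, 0.5732, 0.2305]), 'orientation': array([[ 0.9557, -0.2943, -0.0003],
       [-0.2943, -0.9557, -0.0014],
       [ 0.0001,  0.0014, -1.    ]]), 'contact_force': array([ 0.8074,  0.0951, -0.0161]), 'wrist_torque': array([-0.03  ,  0.0248, -0.0076]), 'opening': 0.08554760615245185} 0.0187
```

View pics/scene0.png

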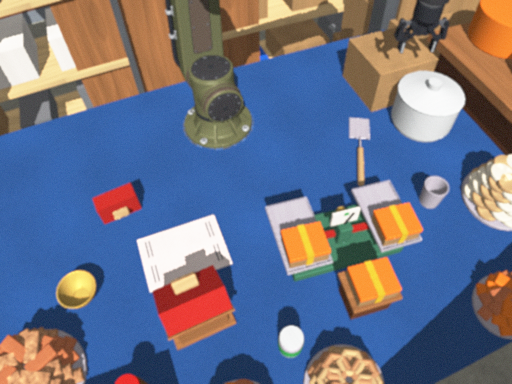

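View pics/top0.png

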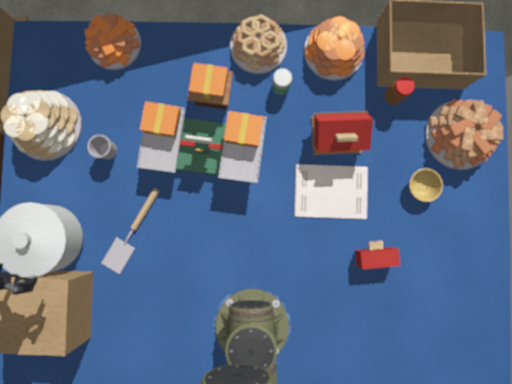

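View pics/wrist0.png

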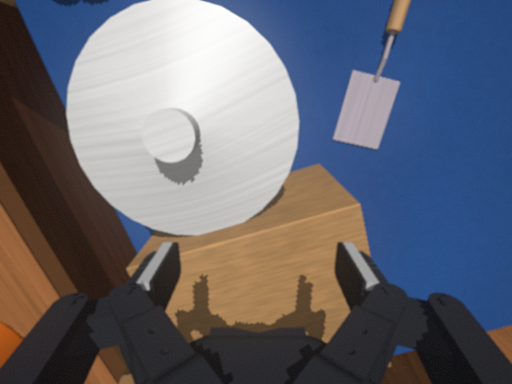

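Run:
```python
import cv2,numpy as np
t=cv2.imread("pics/top0.png"); s=cv2.imread("pics/scene0.png")
cv2.imwrite("pics/z1.png",cv2.resize(t[95:225,285:385],None,fx=4.5,fy=4.5,interpolation=cv2.INTER_CUBIC))
cv2.imwrite("pics/z2.png",cv2.resize(t[55:190,130:275],None,fx=4.4,fy=4.4,interpolation=cv2.INTER_CUBIC))
cv2.imwrite("pics/z3.png",cv2.resize(s[205:355,130:250],None,fx=4,fy=4,interpolation=cv2.INTER_CUBIC))
cv2.imwrite("pics/z4.png",cv2.resize(s[170:320,255:435],None,fx=4,fy=4,interpolation=cv2.INTER_CUBIC))
```

```text
(no output)
```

View pics/z1.png

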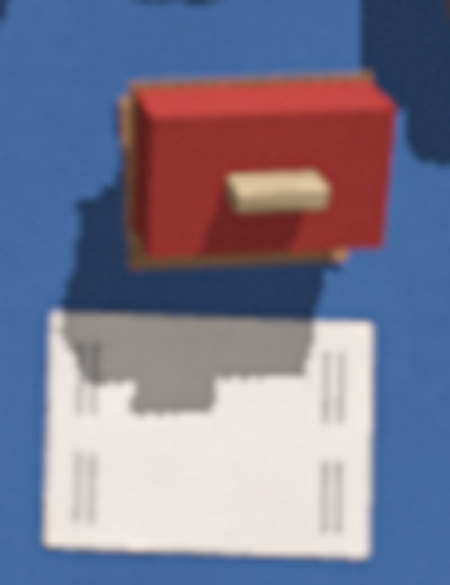

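View pics/z2.png

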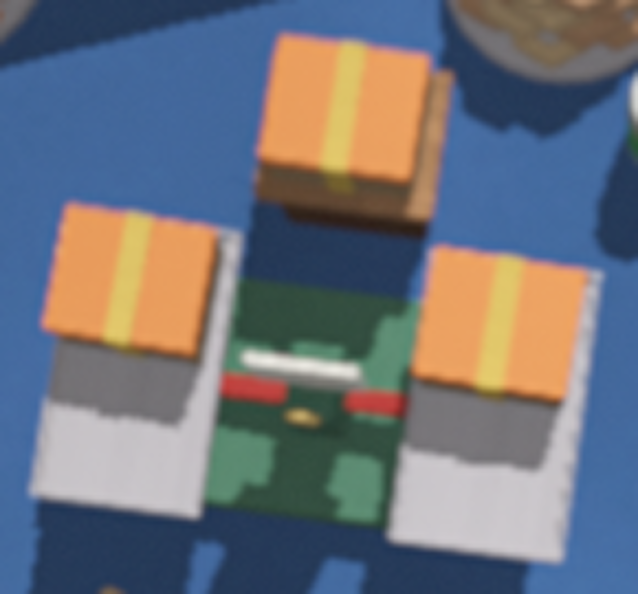

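View pics/z3.png

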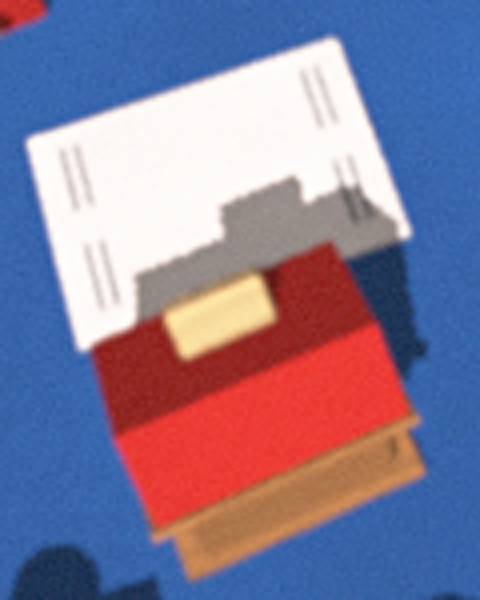

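View pics/z4.png

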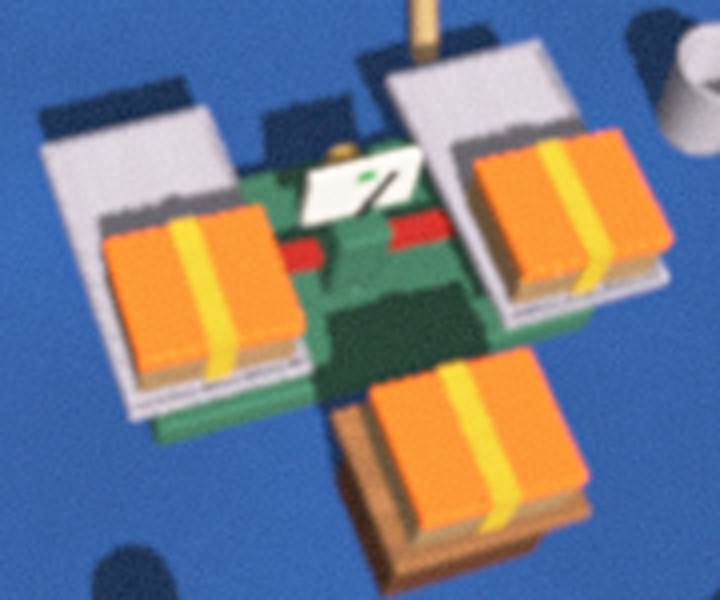

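```bash
cat > h.py <<'E'
from rig import monitor, imaging, r
import cv2,numpy as np
np.set_printoptions(precision=4,suppress=True)
def ray(m,p):
    K=np.array([[m['fx'],0,m['cx']],[0,m['fy'],m['cy']],[0,0,1]])
    u=cv2.undistortPoints(np.array([[p]],float),K,np.array(m['dist_coeffs']))[0,0]
    R=np.array(m['R']);t=np.array(m['t'])
    d=R.T@np.array([u[0],u[1],1]);return -R.T@t,d/np.linalg.norm(d)
def onz(m,p,z):
    c,d=ray(m,p);return c+d*(z-c[2])/d[2]
def tri(L):
    A=0;b=0
    for m,p in L:
        c,d=ray(m,p);P=np.eye(3)-np.outer(d,d);A=A+P;b=b+P@c
    x=np.linalg.solve(A,b)
    return x,[float(np.linalg.norm((np.eye(3)-np.outer(ray(m,p)[1],ray(m,p)[1]))@(x-ray(m,p)[0]))*1000) for m,p in L]
def proj(m,X):
    K=np.array([[m['fx'],0,m['cx']],[0,m['fy'],m['cy']],[0,0,1]])
    return cv2.projectPoints(np.array(X,float).reshape(-1,3),cv2.Rodrigues(np.array(m['R']))[0],np.array(m['t']),K,np.array(m['dist_coeffs']))[0][:,0]
T=imaging.camera_model("top");S=imaging.camera_model("scene")
E
python3 - <<'E'
from h import *
a=lambda x,y:(285+x/4.5-.4,95+y/4.5-.4)
b=lambda x,y:(130+x/4.4-.4,55+y/4.4-.4)
c=lambda x,y:(130+x/4-.4,205+y/4-.4)
d=lambda x,y:(255+x/4-.4,170+y/4-.4)
sh=np.array([onz(T,a(*p),.003) for p in[(51,312),(374,322),(371,558),(44,548)]]);print(sh,sh.mean(0))
sh=np.array([onz(S,c(*p),.003) for p in[(26,142),(335,38),(410,236),(80,350)]]);print(sh,sh.mean(0))
for n,p,q in[("LL",(30,495),(540,40)),("LR",(200,517),(388,75)),("RL",(388,540),(205,108)),("RR",(562,562),(42,148))]:
    print(n,*tri([(T,b(*p)),(S,d(*q))]))
for n,p,q in[("ridgeL",(150,115),(380,322)),("ridgeR",(397,105),(116,435)),("lowL",(150,258),(332,242)),("lowR",(383,247),(92,345)),("hrl",(225,172),(275,320)),("hrr",(325,169),(183,360)),("hfl",(233,193),(260,272)),("hfr",(330,188),(163,318))]:
    print(n,*tri([(T,a(*p)),(S,c(*q))]))
E
```

```text
[[ 0.4938 -0.125   0.003 ]
 [ 0.4918 -0.3485  0.003 ]
 [ 0.3291 -0.3467  0.003 ]
 [ 0.3314 -0.1225  0.003 ]] [ 0.4116 -0.2357  0.003 ]
[[ 0.3344 -0.3465  0.003 ]
 [ 0.3357 -0.1256  0.003 ]
 [ 0.4973 -0.1281  0.003 ]
 [ 0.4934 -0.3473  0.003 ]] [ 0.4152 -0.2369  0.003 ]
LL [0.4636 0.345  0.0806] [0.049374767841850034, 0.0493747678418659]
LR [0.4511 0.2318 0.0842] [0.657279635333574, 0.6572796353335026]
RL [0.4364 0.1049 0.0972] [1.262922775244766, 1.2629227752447938]
RR [ 0.4249 -0.0061  0.0988] [0.4967411057346579, 0.4967411057346413]
ridgeL [ 0.5992 -0.1721  0.1307] [0.24603625092969683, 0.24603625092968132]
ridgeR [ 0.6085 -0.3241  0.1343] [0.4940282725080516, 0.4940282725079012]
lowL [ 0.5191 -0.1801  0.08  ] [0.6291327008124281, 0.6291327008124309]
lowR [ 0.5295 -0.3305  0.0814] [0.8757793455962121, 0.8757793455962294]
hrl [ 0.5686 -0.2241  0.1118] [1.6582709374640119, 1.658270937464084]
hrr [ 0.5722 -0.2825  0.115 ] [2.357291976532513, 2.35729197653251]
hfl [ 0.5497 -0.2235  0.1374] [1.288990943716999, 1.2889909437170488]
hfr [ 0.5548 -0.2824  0.1361] [0.01993991257873418, 0.019939912578804873]
```

```bash
cat >> h.py <<'E'
from scipy.spatial.transform import Rotation as Ro
def plan(P,R,n=None,step=.045):
    o=monitor.get_obs();p=o['tool_pos'];M=Ro.from_matrix(o['orientation'])
    rv=(M.inv()*Ro.from_matrix(R)).as_rotvec(); ang=np.degrees(np.linalg.norm(rv));dist=np.linalg.norm(P-p)
    n=n or max(1,int(np.ceil(max(dist/step,ang/8.2))))
    for i in range(n):
        Mi=M*Ro.from_rotvec(rv*i/n)
        print(np.round(Mi.inv().apply((P-p)/n),4).tolist()+np.round(np.degrees(rv/n),2).tolist())
def orient(zdir,xdir):
    z=np.array(zdir,float);z/=np.linalg.norm(z);x=np.array(xdir,float);x-=z*(x@z);x/=np.linalg.norm(x)
    return np.column_stack([x,np.cross(z,x),z])
def st():
    o=monitor.get_obs();print(o['t'],o['tool_pos'],o['contact_force'],o['opening'],o['joint_pos']);print(o['orientation'])
E
python3 - <<'E'
from h import *
a=np.radians(3.5-90)
plan(np.array([.476,.045,.2]),orient([0,0,-1],[np.cos(a),np.sin(a),0]),n=14)
E
```

```text
[0.0316, 0.0298, 0.0022, 0.0, -0.0, 4.96]
[0.034, 0.0269, 0.0022, 0.0, -0.0, 4.96]
[0.0362, 0.0239, 0.0022, 0.0, -0.0, 4.96]
[0.0381, 0.0207, 0.0022, 0.0, -0.0, 4.96]
[0.0398, 0.0173, 0.0022, 0.0, -0.0, 4.96]
[0.0411, 0.0138, 0.0022, 0.0, -0.0, 4.96]
[0.0422, 0.0102, 0.0022, 0.0, -0.0, 4.96]
[0.0429, 0.0065, 0.0022, 0.0, -0.0, 4.96]
[0.0433, 0.0028, 0.0022, 0.0, -0.0, 4.96]
[0.0434, -0.001, 0.0022, 0.0, -0.0, 4.96]
[0.0431, -0.0047, 0.0022, 0.0, -0.0, 4.96]
[0.0425, -0.0084, 0.0022, 0.0, -0.0, 4.96]
[0.0417, -0.0121, 0.0022, 0.0, -0.0, 4.96]
[0.0405, -0.0156, 0.0022, 0.0, -0.0, 4.96]
```

Request:
arm_command(
  motion=[
    [0.032,0.03,0,0,0,5,1],
    [0.034,0.027,0,0,0,5,1],
    [0.036,0.024,0,0,0,5,1],
    [0.038,0.021,0,0,0,5,1],
    [0.04,0.017,0,0,0,5,1],
    [0.041,0.014,0,0,0,5,1],
    [0.042,0.01,0,0,0,5,1],
    [0.043,0.0065,0,0,0,5,1],
    [0.043,0.003,0,0,0,5,1],
    [0.043,-0.001,0,0,0,5,1],
  ],
)

```text
t: 1.15
tool_pos: [0.3866, 0.1805, 0.2271]
orientation: [[0.366, -0.931, -0.002], [-0.931, -0.366, -0.008], [0.007, 0.005, -1.0]]
contact_force: [0.5, 1.5, 0.4]
opening: -0.0001
```

Run:
```python
from h import *
st()
a=np.radians(3.5-90)
plan(np.array([.476,.045,.15]),orient([0,0,-1],[np.cos(a),np.sin(a),0]),n=7)
```

```text
1.15 [0.3866 0.1805 0.2271] [0.5262 1.521  0.4414] -0.00011938940414915492 [ 0.9187 -0.4326 -0.3305  0.0036 -1.6806 -0.544 ]
[[ 0.3657 -0.9307 -0.0018]
 [-0.9307 -0.3657 -0.0083]
 [ 0.0071  0.0047 -1.    ]]
[0.0226, -0.0049, 0.0112, 0.03, -0.06, 2.56]
[0.0224, -0.0059, 0.0111, 0.03, -0.06, 2.56]
[0.0221, -0.0068, 0.0111, 0.03, -0.06, 2.56]
[0.0218, -0.0078, 0.0111, 0.03, -0.06, 2.56]
[0.0214, -0.0088, 0.0111, 0.03, -0.06, 2.56]
[0.021, -0.0097, 0.011, 0.03, -0.06, 2.56]
[0.0206, -0.0107, 0.011, 0.03, -0.06, 2.56]
```

Request:
arm_command(
  motion=[
    [0.026,-0.006,0,0,0,3,1],
    [0.026,-0.007,0.006,0,0,3,1],
    [0.026,-0.008,0.012,0,0,3,1],
    [0.025,-0.009,0.014,0,0,3,1],
    [0.025,-0.01,0.015,0,0,3,1],
    [0.024,-0.011,0.015,0,0,3,1],
    [0,0,0.01,0,0,0,1],
    [0,0,0,0,0,0,1],
    [0,0,0,0,0,0,1],
    [0,0,0,0,0,0,1],
  ],
)

```text
t: 2.15
tool_pos: [0.4747, 0.0335, 0.1536]
orientation: [[0.039, -0.999, -0.001], [-0.999, -0.039, -0.006], [0.006, 0.002, -1.0]]
contact_force: [0.1, 0.2, -0.0]
opening: 0.0001
```

Run:
```python
from h import *
st()
cv2.imwrite("pics/w1.png",imaging.snapshot("wrist")[:,:,::-1]);m=imaging.camera_model("wrist");print(m['R'],m['t'])
st()
```

```text
2.15 [0.4747 0.0335 0.1536] [ 0.1152  0.1564 -0.0218] 7.351937046986137e-05 [ 0.4997 -0.2947 -0.362   0.0045 -1.5076 -0.4613]
[[ 0.0387 -0.9993 -0.0013]
 [-0.9992 -0.0387 -0.0059]
 [ 0.0058  0.0016 -1.    ]]
[[-0.9992 -0.0391  0.0013]
 [-0.0368  0.9511  0.3068]
 [-0.0132  0.3065 -0.9518]] [ 0.4764 -0.0297  0.3031]
2.2 [0.4748 0.0336 0.1539] [-0.4156  0.0041  0.3182] 6.23508981862813e-05 [ 0.4998 -0.2949 -0.3616  0.0046 -1.5075 -0.4613]
[[ 0.0388 -0.9992 -0.0008]
 [-0.9992 -0.0388 -0.0057]
 [ 0.0056  0.001  -1.    ]]
```

View pics/w1.png

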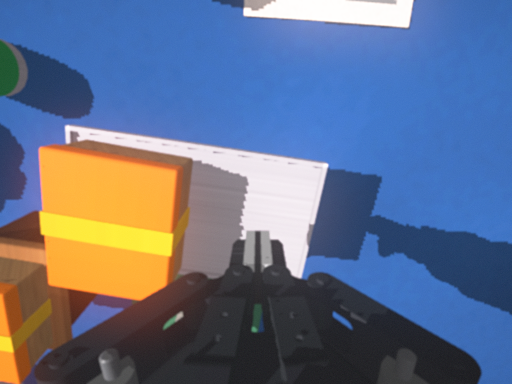

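Run:
```python
from h import *
m=imaging.camera_model("wrist")
f=onz(m,(327,164),.102);b=onz(m,(66,126),.102);g=onz(m,(303,277),.102)
print(f,b,g,np.linalg.norm(f-b))
ax=(b-f)/np.linalg.norm(b-f);ay=np.array([-ax[1],ax[0],0]);print(np.degrees(np.arctan2(ax[1],ax[0])))
print("spot",f+.045*ax+.055*ay,"mid",f+.095*ax+.055*ay)
c,d=ray(T,(0,0))
for p,X in(((130+562/4.4-.4,55+562/4.4-.4),f),((255+42/4-.4,170+148/4-.4),f)):
  for z in(.094,.098,.102,.106):print(onz(T if p[1]>180 and p[0]<262 else S,p,z))
```

```text
[ 0.4259 -0.0058  0.102 ] [ 0.6148 -0.0265  0.102 ] [0.4346 0.092  0.102 ] 0.19006730711877076
-6.253114131666144
spot [0.4766 0.044  0.102 ] mid [0.5263 0.0385 0.102 ]
[ 0.4252 -0.0066  0.094 ]
[ 0.4248 -0.0066  0.098 ]
[ 0.4245 -0.0066  0.102 ]
[ 0.4241 -0.0066  0.106 ]
[ 0.4222 -0.0045  0.094 ]
[ 0.4246 -0.0055  0.098 ]
[ 0.427  -0.0064  0.102 ]
[ 0.4294 -0.0074  0.106 ]
```

Request:
arm_command(
  motion=[
    [-0.004,0,0.012,0,0,0,1],
    [-0.003,0,0.012,0,0,0,1],
    [-0.003,0,0.012,0,0,0,1],
    [0,0,0.009,0,0,0,1],
    [0,0,0.006,0,0,0,1],
    [0,0,0.004,0,0,0,1],
    [0,0,0.003,0,0,0,1],
    [0,0,0.003,0,0,0,1],
    [0,0,0.002,0,0,0,1],
    [0,0,0,0,0,0,1],
  ],
)

```text
t: 3.2
tool_pos: [0.4746, 0.0462, 0.0878]
orientation: [[0.043, -0.999, 0.002], [-0.999, -0.043, -0.004], [0.004, -0.002, -1.0]]
contact_force: [-1.1, 1.0, 2.9]
opening: -0.0001
```

Run:
```python
from h import *
st()
```

```text
3.2 [0.4746 0.0462 0.0878] [-1.1377  1.0265  2.8767] -5.700222456709562e-05 [ 0.5254 -0.2726 -0.4648  0.0046 -1.3786 -0.4836]
[[ 0.0426 -0.9991  0.0022]
 [-0.9991 -0.0427 -0.0039]
 [ 0.004  -0.002  -1.    ]]
```

Request:
arm_command(
  motion=[
    [0,0,-0.002,0,0,0,1],
    [0,0,0,0,0,0,1],
    [0,0,0,0,0,0,1],
    [0,0,0,0,0,0,1],
    [0,0,0,0,0,0,1],
    [0,0,0,0,0,0,1],
    [0,0,0,0,0,0,1],
    [0,0,0,0,0,0,1],
    [0,0,0,0,0,0,1],
    [0,0,0,0,0,0,1],
  ],
)

```text
t: 4.2
tool_pos: [0.4748, 0.0461, 0.0906]
orientation: [[0.042, -0.999, 0.003], [-0.999, -0.042, -0.004], [0.004, -0.003, -1.0]]
contact_force: [-1.4, 0.8, 2.7]
opening: 0.0002
```

Run:
```python
from h import *
st()
for i in range(4):
    im=imaging.snapshot("scene"); o=monitor.get_obs(); print(o['t'],o['tool_pos'],o['contact_force'],o['wrist_torque'])
cv2.imwrite("pics/s1.png",cv2.resize(im[150:320,235:435],None,fx=4,fy=3.5,interpolation=cv2.INTER_CUBIC)[:,:,::-1])
```

```text
4.2 [0.4748 0.0461 0.0906] [-1.3877  0.7859  2.6756] 0.00019197192703680413 [ 0.5251 -0.2741 -0.461   0.0048 -1.3833 -0.4836]
[[ 0.0424 -0.9991  0.0029]
 [-0.9991 -0.0424 -0.0038]
 [ 0.0039 -0.0027 -1.    ]]
4.25 [0.4748 0.0461 0.0906] [-1.3539  0.4052  2.9249] [ 0.1975  0.5393 -0.0027]
4.3 [0.4748 0.0461 0.0906] [-2.2645  0.3034  2.0175] [ 0.1884  0.5345 -0.0121]
4.35 [0.4748 0.0461 0.0905] [-0.4815  0.8093  2.3914] [0.2026 0.4892 0.0613]
4.4 [0.4748 0.0461 0.0905] [-2.1058  0.3126  2.7952] [ 0.2727  0.5206 -0.0376]
```

View pics/s1.png

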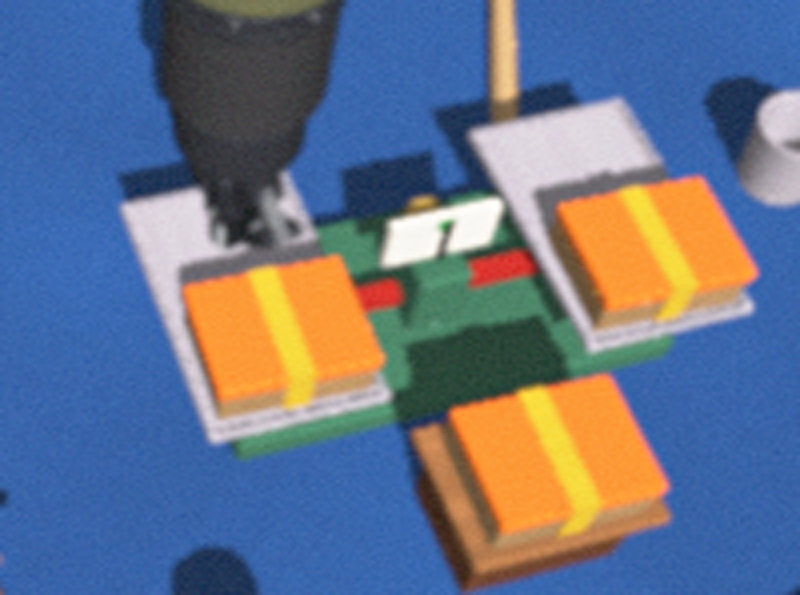

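```bash
cat >> h.py <<'E'
YC=np.radians(3.5)
def caseR(y=None,tilt=30):
    y=YC if y is None else y
    cx=np.array([np.cos(y),np.sin(y),0]);cy=np.array([-np.sin(y),np.cos(y),0]);t=np.radians(tilt)
    n=-np.sin(t)*cx+np.array([0,0,np.cos(t)])
    return orient(-n,-cy),n,cx,cy
E
python3 - <<'E'
from h import *
R,n,cx,cy=caseR()
H=np.array([.556,-.252,.1226]);print(H+.1*n)
plan(H+.1*n,R,n=10)
E
```

```text
[ 0.5061 -0.2551  0.2092]
[0.0303, -0.0019, -0.0117, 2.98, -0.05, -0.1]
[0.0303, -0.0024, -0.0117, 2.98, -0.05, -0.1]
[0.0303, -0.003, -0.0115, 2.98, -0.05, -0.1]
[0.0303, -0.0035, -0.0114, 2.98, -0.05, -0.1]
[0.0302, -0.0041, -0.0112, 2.98, -0.05, -0.1]
[0.0302, -0.0046, -0.011, 2.98, -0.05, -0.1]
[0.0302, -0.0051, -0.0108, 2.98, -0.05, -0.1]
[0.0302, -0.0056, -0.0105, 2.98, -0.05, -0.1]
[0.0302, -0.0061, -0.0103, 2.98, -0.05, -0.1]
[0.0302, -0.0066, -0.01, 2.98, -0.05, -0.1]
```

Request:
arm_command(
  motion=[
    [0,0,-0.01,0,0,0,1],
    [0,0,-0.04,0,0,0,1],
    [0.01,0,-0.045,0,0,0,0.6],
    [0.03,-0.003,-0.03,3,0,0,0],
    [0.04,-0.003,-0.015,4,0,0,0],
    [0.045,-0.004,-0.01,4,0,0,0],
    [0.045,-0.004,-0.01,4,0,0,0],
    [0.045,-0.005,-0.005,4,0,0,0],
    [0.045,-0.005,0,4,0,0,0],
    [0.04,-0.005,0,4,0,0,0],
  ],
)

```text
t: 5.4
tool_pos: [0.5117, -0.26, 0.2775]
orientation: [[0.051, -0.878, 0.476], [-0.999, -0.052, 0.011], [0.016, -0.476, -0.879]]
contact_force: [1.6, 1.2, -0.1]
opening: 0.0852
```

Run:
```python
from h import *
st()
R,n,cx,cy=caseR()
H=np.array([.556,-.252,.1226])
cv2.imwrite("pics/w2.png",imaging.snapshot("wrist")[:,:,::-1]);m=imaging.camera_model("wrist");np.savez("w2.npz",**m)
plan(H+.1*n,R,n=2)
```

```text
5.4 [ 0.5117 -0.26    0.2775] [ 1.5696  1.1584 -0.0705] 0.08520364048254825 [-0.1849 -0.4097 -0.2606 -0.1041 -1.2339  0.2499]
[[ 0.0509 -0.8778  0.4764]
 [-0.9986 -0.0522  0.0106]
 [ 0.0156 -0.4763 -0.8792]]
[-0.0058, 0.018, 0.0289, 0.7, -0.64, -0.16]
[-0.0056, 0.0184, 0.0288, 0.7, -0.64, -0.16]
```

View pics/w2.png

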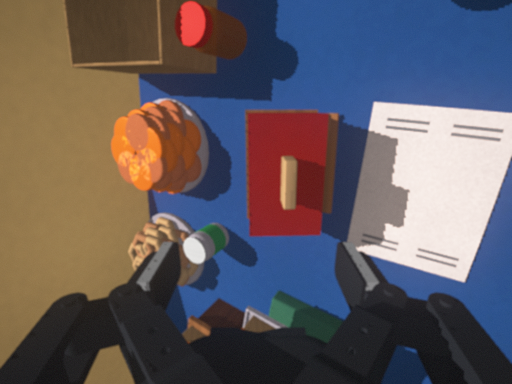

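Run:
```python
import cv2
t=cv2.imread("pics/w2.png")
cv2.imwrite("pics/z5.png",cv2.resize(t[100:245,235:345],None,fx=4,fy=4,interpolation=cv2.INTER_CUBIC))
```

```text
(no output)
```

View pics/z5.png

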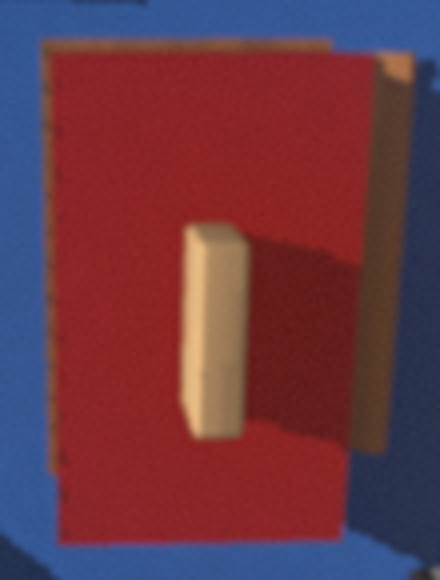

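Run:
```python
from h import *
W=dict(np.load("w2.npz"))
a=lambda x,y:(285+x/4.5-.4,95+y/4.5-.4)
c=lambda x,y:(130+x/4-.4,205+y/4-.4)
w=lambda x,y:(235+x/4-.4,100+y/4-.4)
print(-W['R'].T@W['t'])
D={}
for n,p,q,u in[("ridgeL",(150,115),(380,322),(60,543)),("ridgeR",(397,105),(116,435),(52,53)),("lowL",(150,258),(332,242),(343,540)),("lowR",(383,247),(92,345),(375,53))]:
    D[n]=tri([(T,a(*p)),(S,c(*q)),(W,w(*u))]);print(n,*D[n]);D[n]=D[n][0]
print(sum(D.values())/4)
y=D['ridgeL']+D['lowL']-D['ridgeR']-D['lowR'];print(np.degrees(np.arctan2(-y[0],y[1])))
x=D['ridgeL']+D['ridgeR']-D['lowR']-D['lowL'];print(x/2,np.degrees(np.arctan2(x[2],x[0])))
# handle top corners on plane n.X=const
R,n,cx,cy=caseR()
C=sum(D.values())/4; C[2]=.1088
for off in(0,.002):
  hp=[]
  for u in[(207,240),(248,242),(243,437),(198,437)]:
    o,d=ray(W,w(*u)); P=C+n*(.032+off); hp.append(o+d*((P-o)@n)/(d@n))
  hp=np.array(hp);e=hp[2]+hp[3]-hp[0]-hp[1];print(hp,hp.mean(0),"centre",hp.mean(0)-.016*n,np.degrees(np.arctan2(-e[0],e[1])))
```

```text
[ 0.4468 -0.3467  0.404 ]
ridgeL [ 0.5998 -0.1739  0.1259] [1.511747236457279, 3.116818233468658, 3.6584034684948072]
ridgeR [ 0.6083 -0.3275  0.1295] [1.9874966361174236, 3.6453920909120168, 4.713877516365291]
lowL [ 0.5194 -0.1807  0.0787] [0.32769268085638403, 1.3467948614144405, 1.2369148564619499]
lowR [ 0.5294 -0.333   0.0783] [0.8501170743598317, 3.1136621704827716, 3.6306767567148985]
[ 0.5643 -0.2538  0.1031]
3.4631876493321534
[0.0797 0.0061 0.0492] 31.678021343950686
[[ 0.5533 -0.2877  0.1382]
 [ 0.5437 -0.2876  0.1327]
 [ 0.5398 -0.2322  0.1324]
 [ 0.5508 -0.2317  0.1388]] [ 0.5469 -0.2598  0.1355] centre [ 0.5549 -0.2593  0.1217] 3.285816383069201
[[ 0.5525 -0.2881  0.1401]
 [ 0.543  -0.288   0.1346]
 [ 0.5391 -0.233   0.1343]
 [ 0.5501 -0.2325  0.1406]] [ 0.5462 -0.2604  0.1374] centre [ 0.5542 -0.2599  0.1236] 3.2858163830690743
```

Run:
```python
from h import *
st()
R,n,cx,cy=caseR(np.radians(3.4))
H=np.array([.555,-.2525,.122])
plan(H+.06*n,R,n=4)
```

```text
5.45 [ 0.5105 -0.2654  0.2774] [-0.2845  1.5481 -0.0749] 0.08481557115016204 [-0.1964 -0.4072 -0.259  -0.1064 -1.2306  0.2564]
[[ 0.0452 -0.8767  0.4789]
 [-0.9988 -0.0478  0.0068]
 [ 0.0169 -0.4786 -0.8779]]
[-0.003, 0.0091, 0.0245, 0.35, -0.31, -0.06]
[-0.0029, 0.0092, 0.0244, 0.35, -0.31, -0.06]
[-0.0028, 0.0094, 0.0244, 0.35, -0.31, -0.06]
[-0.0027, 0.0095, 0.0243, 0.35, -0.31, -0.06]
```

Request:
arm_command(
  motion=[
    [-0.003,0.009,0.0245,0.35,-0.3,0,0],
    [-0.003,0.009,0.0245,0.35,-0.3,0,0],
    [-0.003,0.0095,0.0245,0.35,-0.3,0,0],
    [-0.003,0.0095,0.0245,0.35,-0.3,0,0],
    [0,0,0,0,0,0,0],
    [0,0,0,0,0,0,0],
    [0,0,0,0,0,0,0],
    [0,0,0,0,0,0,0],
    [0,0,0,0,0,0,0],
    [0,0,0,0,0,0,0],
  ],
)

```text
t: 6.45
tool_pos: [0.5255, -0.2615, 0.1819]
orientation: [[0.044, -0.86, 0.509], [-0.999, -0.041, 0.018], [0.005, -0.509, -0.86]]
contact_force: [0.3, 0.1, -0.6]
opening: 0.0856
```

Run:
```python
from h import *
st()
m=imaging.camera_model("wrist");np.savez("w3.npz",**m)
im=imaging.snapshot("wrist")[:,:,::-1]
cv2.imwrite("pics/w3.png",cv2.resize(im[100:350,140:420],None,fx=2.4,fy=2.4))
```

```text
6.45 [ 0.5255 -0.2615  0.1819] [ 0.2582  0.1118 -0.5808] 0.08560376728295428 [-0.1964 -0.4007 -0.4277 -0.1379 -1.0254  0.2824]
[[ 0.0443 -0.8595  0.5092]
 [-0.999  -0.0406  0.0185]
 [ 0.0048 -0.5095 -0.8605]]
```

View pics/w3.png

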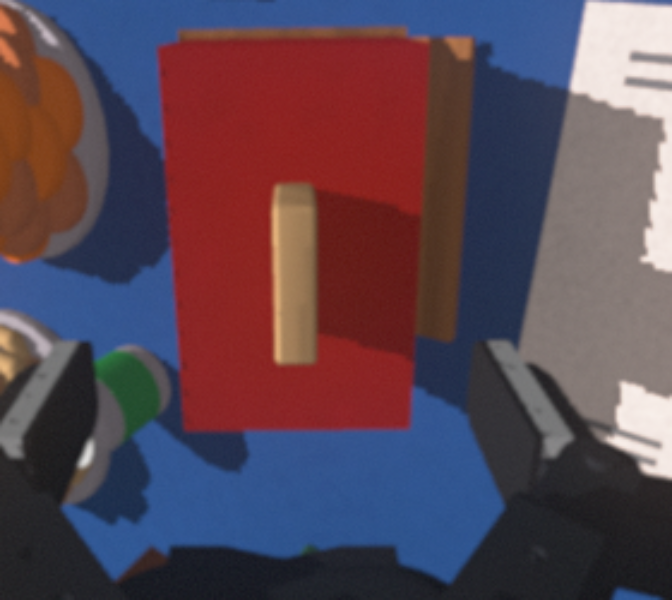

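Run:
```python
from h import *
W=dict(np.load("w3.npz"))
R,n,cx,cy=caseR(np.radians(3.4))
w=lambda x,y:(140+x/2.4-.3,100+y/2.4-.3)
def pl(u,P):
    o,d=ray(W,w(*u)); return o+d*((P-o)@n)/(d@n)
H=np.array([.555,-.2525,.122])
hp=np.array([pl(u,H+.016*n) for u in[(273,205),(318,205),(317,364),(275,364)]]);print(hp,hp.mean(0)-.016*n)
cp=np.array([pl(u,H-.016*n) for u in[(161,45),(428,38),(410,430),(184,431)]]);print(cp,cp.mean(0)+.016*n)
print([np.linalg.norm(cp[i]-cp[i-1]) for i in range(4)])
for q in(hp,cp): e=q[2]+q[3]-q[0]-q[1];print(np.degrees(np.arctan2(-e[0],e[1])))
H=hp.mean(0)-.016*n
plan(H-.011*n,R,n=8)
```

```text
[[ 0.5556 -0.2817  0.1398]
 [ 0.5435 -0.2823  0.1328]
 [ 0.5402 -0.2266  0.1328]
 [ 0.5524 -0.2259  0.1399]] [ 0.5559 -0.2537  0.1225]
[[ 0.6072 -0.3259  0.1311]
 [ 0.5296 -0.332   0.0861]
 [ 0.5191 -0.1785  0.0853]
 [ 0.5988 -0.1735  0.1315]] [ 0.5557 -0.253   0.1224]
[np.float64(0.15267681288133084), np.float64(0.08992110880933066), np.float64(0.15392722649557397), np.float64(0.09226576498213226)]
3.36181030747603
3.5312524549772144
[-0.0009, 0.0005, 0.0097, -0.08, -0.08, -0.08]
[-0.0008, 0.0005, 0.0097, -0.08, -0.08, -0.08]
[-0.0008, 0.0005, 0.0097, -0.08, -0.08, -0.08]
[-0.0008, 0.0004, 0.0097, -0.08, -0.08, -0.08]
[-0.0008, 0.0004, 0.0097, -0.08, -0.08, -0.08]
[-0.0008, 0.0004, 0.0097, -0.08, -0.08, -0.08]
[-0.0008, 0.0004, 0.0097, -0.08, -0.08, -0.08]
[-0.0008, 0.0004, 0.0097, -0.08, -0.08, -0.08]
```

Request:
arm_command(
  motion=[
    [-0.002,0.001,0.016,-0.2,-0.2,-0.2,0],
    [-0.002,0.001,0.016,-0.2,-0.2,-0.2,0],
    [-0.001,0.001,0.016,-0.2,-0.2,-0.2,0],
    [-0.001,0.001,0.012,0,0,0,0],
    [-0.001,0,0.01,0,0,0,0],
    [0,0,0.005,0,0,0,0],
    [0,0,0.001,0,0,0,0],
    [0,0,0,0,0,0,0],
    [0,0,0,0,0,0,0.3],
    [0,0,0,0,0,0,0.5],
  ],
  newtons=50,
)

```text
t: 7.5
tool_pos: [0.5626, -0.2517, 0.1063]
orientation: [[0.06, -0.866, 0.496], [-0.998, -0.052, 0.03], [0.0, -0.497, -0.868]]
contact_force: [-0.5, 1.2, 0.1]
opening: 0.0591
```

Run:
```python
from h import *
st()
R,n,cx,cy=caseR(np.radians(3.4))
H=np.array([.5559,-.2537,.1225])
plan(H-.011*n,R,n=1)
```

```text
7.5 [ 0.5626 -0.2517  0.1063] [-0.4699  1.2177  0.1482] 0.059142440851941445 [-0.1648 -0.2735 -0.4631 -0.1447 -0.8769  0.289 ]
[[ 0.0602 -0.8661  0.4963]
 [-0.9982 -0.0523  0.0299]
 [ 0.0001 -0.4972 -0.8676]]
[0.0016, -0.0022, -0.0065, 0.19, 0.02, 0.05]
```

Request:
arm_command(
  motion=[
    [0.001,-0.002,-0.006,0,0,0,0.5],
    [0,0,0,0,0,0,0.6],
    [0,0,0,0,0,0,1],
    [0,0,0,0,0,0,1],
    [0,0,0,0,0,0,1],
    [0,0,0,0,0,0,1],
    [0,0,0,0,0,0,1],
    [0,0,0,0,0,0,1],
    [0,0,0,0,0,0,1],
    [0,0,0,0,0,0,1],
  ],
  newtons=50,
)

```text
t: 8.5
tool_pos: [0.5612, -0.2532, 0.1146]
orientation: [[0.06, -0.865, 0.498], [-0.998, -0.052, 0.029], [0.001, -0.499, -0.867]]
contact_force: [-1.1, 0.4, -0.4]
opening: 0.0134
```

Run:
```python
from h import *
st()
im=imaging.snapshot("wrist")[:,:,::-1]
cv2.imwrite("pics/w4.png",im)
```

```text
8.5 [ 0.5612 -0.2532  0.1146] [-1.0818  0.3876 -0.3879] 0.013386592080838377 [-0.1686 -0.2816 -0.4545 -0.1449 -0.8919  0.2905]
[[ 0.0597 -0.8651  0.498 ]
 [-0.9982 -0.0521  0.0293]
 [ 0.0006 -0.4988 -0.8667]]
```

View pics/w4.png

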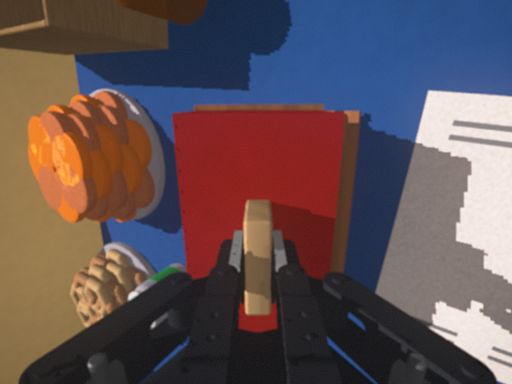

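Request:
arm_command(
  motion=[
    [0,0,-0.005,0,0,0,1],
    [0,0,-0.012,0,0,0,1],
    [0,0,-0.015,0,0,0,1],
    [0,0,-0.018,0,0,0,1],
    [0,0,-0.02,0,0,0,1],
    [0,0,-0.02,0,0,0,1],
    [0,0,-0.02,0,0,0,1],
    [0,0,-0.02,0,0,0,1],
    [0,0,-0.01,0,0,0,1],
    [0,0,0,0,0,0,1],
  ],
)

```text
t: 9.55
tool_pos: [0.4837, -0.2567, 0.2416]
orientation: [[0.06, -0.868, 0.492], [-0.998, -0.052, 0.031], [-0.002, -0.493, -0.87]]
contact_force: [0.3, 0.8, -2.6]
opening: 0.0134
```

Run:
```python
from h import *
st()
im=imaging.snapshot("scene")[:,:,::-1];cv2.imwrite("pics/s2.png",im)
im=imaging.snapshot("top")[:,:,::-1];cv2.imwrite("pics/t2.png",im)
```

```text
9.55 [ 0.4837 -0.2567  0.2416] [ 0.2902  0.8103 -2.5583] 0.013399370191102721 [-0.2154 -0.4894 -0.3714 -0.1462 -1.1935  0.2947]
[[ 0.0601 -0.8685  0.4921]
 [-0.9982 -0.0515  0.031 ]
 [-0.0016 -0.4931 -0.87  ]]
```

View pics/s2.png

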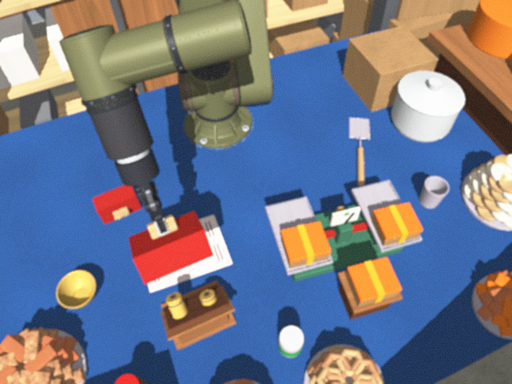

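View pics/t2.png

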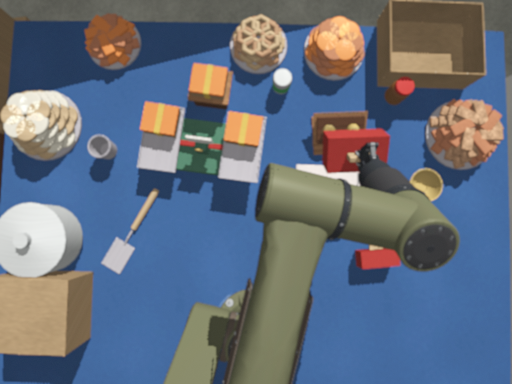

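Run:
```python
from h import *
R,n,cx,cy=caseR(np.radians(1),0)
plan(np.array([.413,-.2363,.125]),R,n=8)
```

```text
[-0.003, 0.0146, 0.0082, -3.67, 0.1, 0.3]
[-0.0029, 0.0141, 0.0091, -3.67, 0.1, 0.3]
[-0.0029, 0.0135, 0.01, -3.67, 0.1, 0.3]
[-0.0028, 0.0128, 0.0108, -3.67, 0.1, 0.3]
[-0.0028, 0.0121, 0.0116, -3.67, 0.1, 0.3]
[-0.0027, 0.0113, 0.0124, -3.67, 0.1, 0.3]
[-0.0027, 0.0105, 0.0131, -3.67, 0.1, 0.3]
[-0.0027, 0.0097, 0.0137, -3.67, 0.1, 0.3]
```

Request:
arm_command(
  motion=[
    [-0.003,0.015,0.008,-3.7,0.1,0.3,1],
    [-0.003,0.014,0.009,-3.7,0.1,0.3,1],
    [-0.003,0.0135,0.01,-3.7,0.1,0.3,1],
    [-0.003,0.013,0.011,-3.7,0.1,0.3,1],
    [-0.003,0.012,0.0115,-3.7,0.1,0.3,1],
    [-0.003,0.011,0.0125,-3.7,0.1,0.3,1],
    [-0.003,0.0105,0.013,-3.7,0.1,0.3,1],
    [-0.003,0.01,0.01,-3.7,0.1,0.3,1],
    [0,0,0,0,0,0,1],
    [0,0,0,0,0,0,1],
  ],
)

```text
t: 10.65
tool_pos: [0.4068, -0.2307, 0.1117]
orientation: [[0.017, -0.999, -0.039], [-1.0, -0.017, 0.006], [-0.006, 0.039, -0.999]]
contact_force: [-0.8, 0.2, -2.2]
opening: 0.0131
```

Run:
```python
from h import *
st()
R,n,cx,cy=caseR(np.radians(1),0)
plan(np.array([.413,-.2363,.081]),R,n=4)
im=imaging.snapshot("wrist")[:,:,::-1];cv2.imwrite("pics/w5.png",im)
```

```text
10.65 [ 0.4068 -0.2307  0.1117] [-0.7887  0.2192 -2.1705] 0.013055680086181352 [-0.0842 -0.2707 -0.4172 -0.0024 -1.4639  0.1016]
[[ 0.0169 -0.9991 -0.0392]
 [-0.9998 -0.0172  0.0057]
 [-0.0064  0.0391 -0.9992]]
[0.0015, -0.0018, 0.0076, 0.56, 0.09, -0.01]
[0.0015, -0.0017, 0.0076, 0.56, 0.09, -0.01]
[0.0015, -0.0017, 0.0077, 0.56, 0.09, -0.01]
[0.0014, -0.0016, 0.0077, 0.56, 0.09, -0.01]
```

View pics/w5.png

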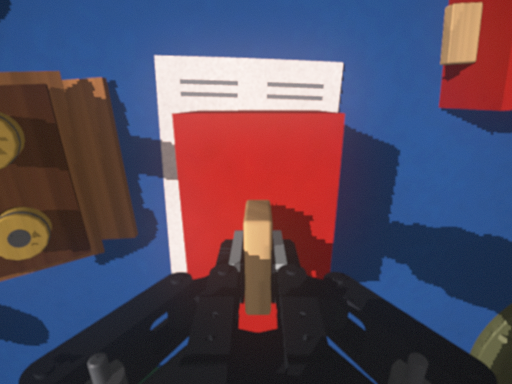

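Request:
arm_command(
  motion=[
    [0.001,-0.0015,0.006,0.6,0.1,0,1],
    [0.0015,-0.0015,0.006,0.6,0.1,0,1],
    [0.0015,-0.0015,0.006,0.5,0.1,0,1],
    [0.0015,-0.0015,0.004,0.5,0.1,0,1],
    [0,0,0.003,0,0,0,1],
    [0,0,0.002,0,0,0,1],
    [0,0,0.001,0,0,0,1],
    [0,0,0.001,0,0,0,1],
    [0,0,0,0,0,0,1],
    [0,0,0,0,0,0,1],
  ],
)

```text
t: 11.7
tool_pos: [0.4138, -0.2372, 0.0822]
orientation: [[0.016, -1.0, 0.01], [-1.0, -0.016, -0.001], [0.001, -0.01, -1.0]]
contact_force: [0.1, -0.7, -2.6]
opening: 0.0134
```

Run:
```python
from h import *
st()
```

```text
11.7 [ 0.4138 -0.2372  0.0822] [ 0.0636 -0.7451 -2.633 ] 0.013382996965439204 [-0.0956 -0.2773 -0.4774  0.0003 -1.3604  0.1114]
[[ 0.0158 -0.9998  0.0102]
 [-0.9999 -0.0159 -0.0013]
 [ 0.0014 -0.0102 -0.9999]]
```

Request:
arm_command(
  motion=[
    [0,0,0.002,-0.5,0,0,1],
    [0,0,0.001,0,0,0,1],
    [0,0,0.001,0,0,0,1],
    [0,0,0.001,0,0,0,1],
    [0,0,0.0005,0,0,0,1],
    [0,0,0,0,0,0,1],
    [0,0,0,0,0,0,1],
    [0,0,0,0,0,0,1],
    [0,0,0,0,0,0,1],
    [0,0,0,0,0,0,1],
  ],
)

```text
t: 12.7
tool_pos: [0.4143, -0.2372, 0.0771]
orientation: [[0.016, -1.0, 0.002], [-1.0, -0.016, -0.002], [0.002, -0.002, -1.0]]
contact_force: [-1.0, 0.9, -1.9]
opening: 0.0132
```

Run:
```python
from h import *
st()
```

```text
12.7 [ 0.4143 -0.2372  0.0771] [-0.9644  0.8965 -1.8719] 0.013226687149216444 [-0.0945 -0.2656 -0.478   0.0016 -1.3564  0.1103]
[[ 0.0162 -0.9999  0.0019]
 [-0.9999 -0.0162 -0.0018]
 [ 0.0018 -0.0018 -1.    ]]
```

Request:
arm_command(
  motion=[
    [0,0,0.001,0,0,0,1],
    [0,0,0.001,0,0,0,1],
    [0,0,0.001,0,0,0,1],
    [0,0,0,0,0,0,1],
    [0,0,0,0,0,0,1],
    [0,0,0,0,0,0,1],
    [0,0,0,0,0,0,1],
    [0,0,0,0,0,0,1],
    [0,0,0,0,0,0,1],
    [0,0,0,0,0,0,1],
  ],
)

```text
t: 13.7
tool_pos: [0.4147, -0.2375, 0.0769]
orientation: [[0.017, -1.0, 0.003], [-1.0, -0.017, -0.003], [0.003, -0.003, -1.0]]
contact_force: [-1.7, 2.1, 0.6]
opening: 0.0133
```

Run:
```python
from h import *
st()
```

```text
13.7 [ 0.4147 -0.2375  0.0769] [-1.7146  2.0522  0.5604] 0.01330718644206015 [-0.0942 -0.2661 -0.4791  0.0028 -1.3542  0.1103]
[[ 0.0168 -0.9999  0.0034]
 [-0.9999 -0.0168 -0.0031]
 [ 0.0032 -0.0033 -1.    ]]
```

Request:
arm_command(
  motion=[
    [0,0,0,0,0,0,0.7],
    [0,0,0,0,0,0,0.5],
    [0,0,0,0,0,0,0.3],
    [0,0,-0.003,0,0,0,0.3],
    [0,0,-0.012,0,0,0,0.3],
    [0,0,-0.02,0,0,0,0.3],
    [0,0,-0.035,0,0,0,0.3],
    [0,0,-0.045,0,0,0,0.3],
    [0,0,-0.045,0,0,0,0.3],
    [0,0,-0.02,0,0,0,0.3],
  ],
)

```text
t: 14.7
tool_pos: [0.4123, -0.2374, 0.265]
orientation: [[0.016, -1.0, 0.001], [-1.0, -0.016, -0.004], [0.004, -0.001, -1.0]]
contact_force: [0.5, -0.5, -0.0]
opening: 0.0599
```

Run:
```python
from h import *
st()
im=imaging.snapshot("scene")[:,:,::-1];cv2.imwrite("pics/s3.png",im)
m=imaging.camera_model("wrist");np.savez("w6.npz",**m)
im=imaging.snapshot("wrist")[:,:,::-1];cv2.imwrite("pics/w6.png",im);st()
```

```text
14.7 [ 0.4123 -0.2374  0.265 ] [ 0.4819 -0.5344 -0.0278] 0.059866483500689266 [-0.0933 -0.2894 -0.1553  0.0043 -1.7037  0.1101]
[[ 0.0162 -0.9999  0.0008]
 [-0.9999 -0.0162 -0.0044]
 [ 0.0044 -0.0007 -1.    ]]
14.8 [ 0.4128 -0.2374  0.2645] [-0.2055  0.4916  0.3191] 0.05980484586081991 [-0.0933 -0.2895 -0.1561  0.0041 -1.7017  0.1101]
[[ 0.0162 -0.9999  0.0022]
 [-0.9999 -0.0162 -0.0043]
 [ 0.0043 -0.0021 -1.    ]]
```

View pics/s3.png

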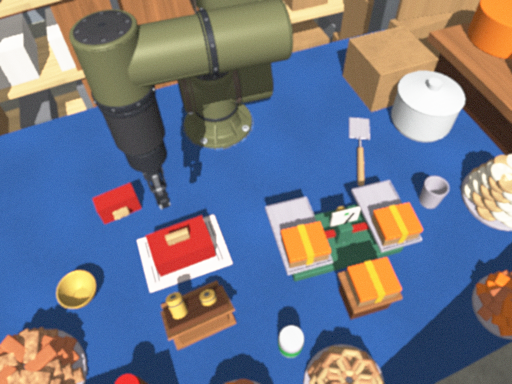

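View pics/w6.png

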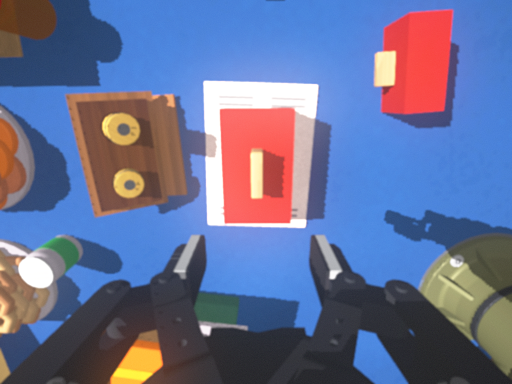

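Run:
```python
from h import *
R,n,cx,cy=caseR(np.radians(3.4))
Fw=np.array([.5889,-.2157,.062]);print(Fw+.09*n)
plan(Fw+.09*n,R,n=7)
```

```text
[ 0.544  -0.2184  0.1399]
[-0.0025, -0.0187, 0.0178, 4.27, -0.13, -0.34]
[-0.0023, -0.0174, 0.0192, 4.27, -0.13, -0.34]
[-0.0022, -0.0159, 0.0204, 4.27, -0.13, -0.34]
[-0.0021, -0.0144, 0.0216, 4.27, -0.13, -0.34]
[-0.0019, -0.0127, 0.0226, 4.27, -0.13, -0.34]
[-0.0018, -0.011, 0.0235, 4.27, -0.13, -0.34]
[-0.0017, -0.0093, 0.0242, 4.27, -0.13, -0.34]
```

Request:
arm_command(
  motion=[
    [-0.0025,-0.0185,0.017,4.2,0,-0.3,0.3],
    [-0.0025,-0.017,0.018,4.2,0,-0.3,0.3],
    [-0.002,-0.016,0.019,4.2,0,-0.3,0.3],
    [-0.002,-0.014,0.02,4.2,0,-0.3,0.3],
    [-0.002,-0.012,0.021,4.2,0,-0.3,0.3],
    [-0.002,-0.011,0.022,4.2,0,-0.3,0.3],
    [-0.002,-0.009,0.01,4.2,0,-0.3,0.3],
    [0,0,0,0,0,0,0.3],
    [0,0,0,0,0,0,0.3],
    [0,0,0,0,0,0,0.3],
  ],
)

```text
t: 15.8
tool_pos: [0.5376, -0.2187, 0.1589]
orientation: [[0.052, -0.86, 0.508], [-0.999, -0.052, 0.014], [0.014, -0.508, -0.861]]
contact_force: [-0.1, -0.6, 1.0]
opening: 0.0597
```

Run:
```python
from h import *
st()
m=imaging.camera_model("wrist");np.savez("w7.npz",**m)
im=imaging.snapshot("wrist")[:,:,::-1];cv2.imwrite("pics/w7f.png",im)
cv2.imwrite("pics/w7.png",cv2.resize(im[60:310,120:400],None,fx=2.4,fy=2.4,interpolation=cv2.INTER_CUBIC))
m=imaging.camera_model("top")
im=imaging.snapshot("scene")[:,:,::-1];cv2.imwrite("pics/s4.png",im)
cv2.imwrite("pics/s4z.png",cv2.resize(im[270:350,150:250],None,fx=6,fy=6,interpolation=cv2.INTER_CUBIC))
im=cv2.imread("pics/s3.png")
cv2.imwrite("pics/s3z.png",cv2.resize(im[270:350,150:250],None,fx=6,fy=6,interpolation=cv2.INTER_CUBIC))
```

```text
15.8 [ 0.5376 -0.2187  0.1589] [-0.1321 -0.6026  1.039 ] 0.05967309959064853 [-0.0744 -0.443  -0.5251 -0.0633 -0.959   0.1523]
[[ 0.0518 -0.8599  0.5078]
 [-0.9986 -0.0518  0.0141]
 [ 0.0141 -0.5078 -0.8613]]
```

View pics/w7.png

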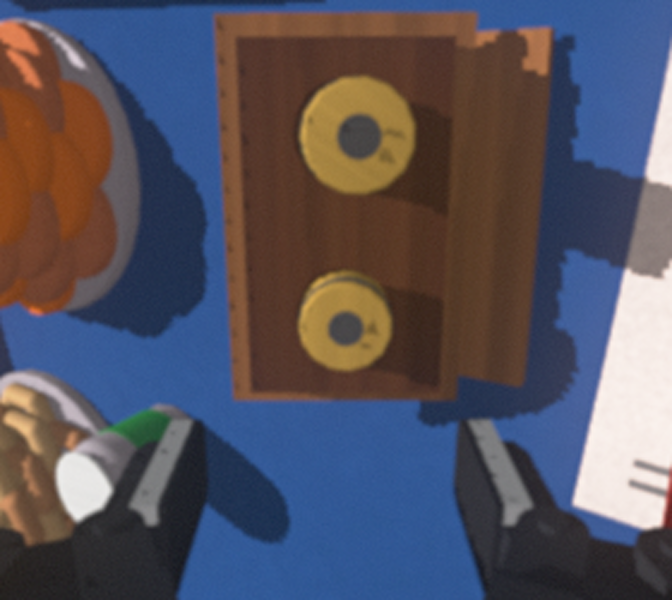

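View pics/s3z.png

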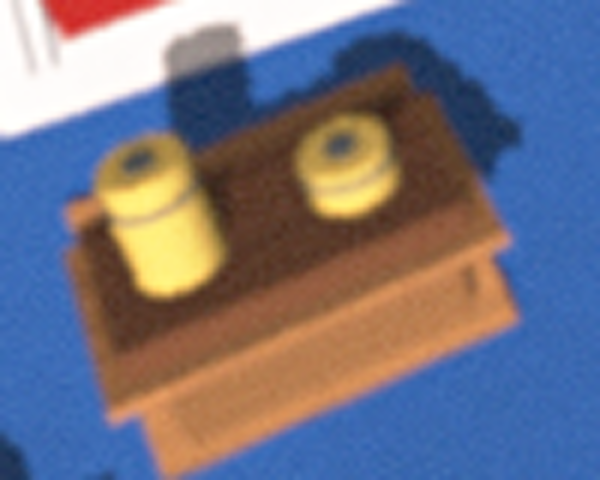

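Run:
```python
from h import *
W=dict(np.load("w7.npz"))
R,n,cx,cy=caseR(np.radians(3.4)); sl=np.cross(cy,n)
F=np.array([.591,-.2516,.062])
w=lambda x,y:(120+x/2.4-.3,60+y/2.4-.3)
def pl(u,P):
    o,d=ray(W,w(*u)); return o+d*((P-o)@n)/(d@n)
print("slope dir",sl)
for nm,L,h in(("face",[(237,37),(457,37),(442,387),(250,390)],0),("smalltop",[(346,328)],.016),("rimL",[(300,325)],.016),("rimR",[(392,325)],.016),("largetop",[(359,136)],.044)):
    q=np.array([pl(u,F+h*n) for u in L])
    for a in q: print(nm,a,"slope,y,n:",1000*np.array([(a-F)@sl,(a-F)@cy,(a-F)@n]))
    if nm=="face": print(q.mean(0),[np.linalg.norm(q[i]-q[i-1]) for i in range(4)])
R0=monitor.get_obs()
p=R0['tool_pos'];print("tcp",1000*np.array([(p-F)@sl,(p-F)@cy,(p-F)@n]))
```

```text
slope dir [0.8645 0.0514 0.5   ]
face [ 0.6293 -0.3181  0.0818] slope,y,n: [ 39.5649 -68.6442   0.    ]
face [ 0.5604 -0.3223  0.042 ] slope,y,n: [-40.0615 -68.7212   0.    ]
face [ 0.551  -0.1855  0.0412] slope,y,n: [-41.5266  68.4019  -0.    ]
face [ 0.6211 -0.1795  0.0818] slope,y,n: [39.6148 70.1679 -0.    ]
[ 0.5905 -0.2513  0.0617] [np.float64(0.13881206866977278), np.float64(0.07962651578477585), np.float64(0.1371309899447322), np.float64(0.08116064962673179)]
smalltop [ 0.5804 -0.2152  0.0756] slope,y,n: [-0.5323 36.9702 16.    ]
rimL [ 0.5957 -0.2154  0.0844] slope,y,n: [17.1239 35.8288 16.    ]
rimR [ 0.5652 -0.2174  0.0668] slope,y,n: [-18.152   35.6882  16.    ]
largetop [ 0.568  -0.2883  0.0983] slope,y,n: [ -3.5927 -35.2722  44.    ]
tcp [  4.4955  35.9697 109.7029]
```

Run:
```python
from h import *
R,n,cx,cy=caseR(np.radians(3.4)); sl=np.cross(cy,n)
F=np.array([.591,-.2516,.062])
plan(F+.0362*cy-.0005*sl+.02*n,R,n=5)
```

```text
[-0.0003, 0.0012, 0.0179, -0.12, -0.19, 0.01]
[-0.0003, 0.0011, 0.0179, -0.12, -0.19, 0.01]
[-0.0002, 0.0011, 0.0179, -0.12, -0.19, 0.01]
[-0.0002, 0.0011, 0.0179, -0.12, -0.19, 0.01]
[-0.0001, 0.001, 0.0179, -0.12, -0.19, 0.01]
```

Request:
arm_command(
  motion=[
    [0,0.001,0.018,-0.1,-0.2,0,0.3],
    [0,0.001,0.018,-0.1,-0.2,0,0.3],
    [0,0.001,0.018,-0.1,-0.2,0,0.3],
    [0,0.001,0.016,-0.1,-0.2,0,0.3],
    [0,0.001,0.012,-0.1,-0.2,0,0.3],
    [0,0,0.006,0,0,0,0.3],
    [0,0,0.002,0,0,0,0.3],
    [0,0,0,0,0,0,0.3],
    [0,0,0,0,0,0,0.3],
    [0,0,0,0,0,0,0.3],
  ],
)

```text
t: 16.9
tool_pos: [0.5842, -0.2184, 0.0846]
orientation: [[0.061, -0.861, 0.505], [-0.998, -0.054, 0.029], [0.002, -0.506, -0.862]]
contact_force: [0.4, 0.0, 0.6]
opening: 0.0599
```

Run:
```python
from h import *
st()
R,n,cx,cy=caseR(np.radians(3.4)); sl=np.cross(cy,n)
F=np.array([.591,-.2516,.062])
plan(F+.0362*cy-.0005*sl+.003*n,R,n=1)
p=monitor.get_obs()['tool_pos'];print("tcp",1000*np.array([(p-F)@sl,(p-F)@cy,(p-F)@n]))
m=imaging.camera_model("wrist");np.savez("w8.npz",**m)
im=imaging.snapshot("wrist")[:,:,::-1]
cv2.imwrite("pics/w8.png",cv2.resize(im[60:310,120:400],None,fx=2.4,fy=2.4,interpolation=cv2.INTER_CUBIC))
```

```text
16.9 [ 0.5842 -0.2184  0.0846] [0.3666 0.0273 0.5532] 0.059871168210764554 [-0.0786 -0.2617 -0.5151 -0.096  -0.793   0.1892]
[[ 0.0609 -0.8608  0.5053]
 [-0.9981 -0.0538  0.0287]
 [ 0.0025 -0.5061 -0.8625]]
[-0.0027, 0.0077, 0.0189, -0.41, -0.08, 0.15]
tcp [ 7.1035 33.504  22.0078]
```

View pics/w8.png

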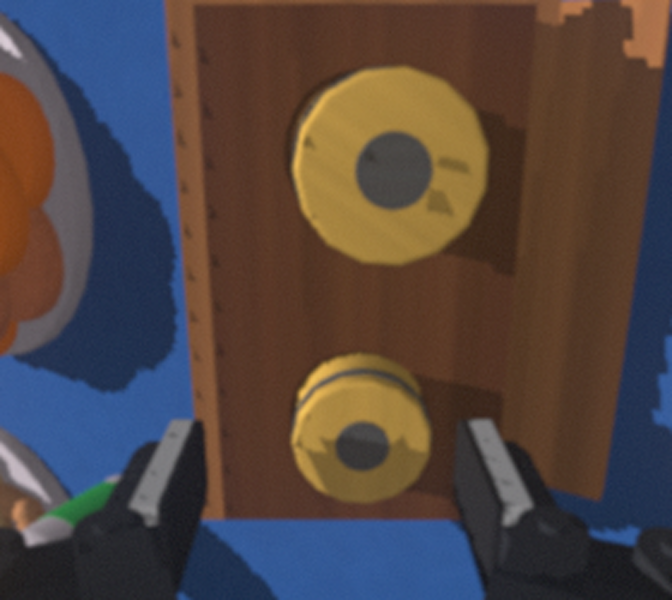

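Request:
arm_command(
  motion=[
    [-0.0015,0.004,0.003,-0.2,0,0,0.3],
    [-0.001,0.0035,0.003,-0.2,0,0,0.3],
    [0,0,0.003,0,0,0,0.3],
    [0,0,0.003,0,0,0,0.3],
    [0,0,0.002,0,0,0,0.3],
    [0,0,0.002,0,0,0,0.3],
    [0,0,0,0,0,0,0.3],
    [0,0,0,0,0,0,0.3],
    [0,0,0,0,0,0,0.3],
    [0,0,0,0,0,0,0.3],
  ],
)

```text
t: 17.95
tool_pos: [0.5858, -0.2157, 0.0663]
orientation: [[0.061, -0.864, 0.5], [-0.998, -0.054, 0.028], [0.003, -0.501, -0.866]]
contact_force: [-0.5, -0.6, -0.0]
opening: 0.0597
```

Run:
```python
from h import *
st()
R,n,cx,cy=caseR(np.radians(3.4)); sl=np.cross(cy,n)
F=np.array([.591,-.2516,.062])
plan(F+.0362*cy-.0005*sl+.003*n,R,n=1)
p=monitor.get_obs()['tool_pos'];print("tcp",1000*np.array([(p-F)@sl,(p-F)@cy,(p-F)@n]))
```

```text
17.95 [ 0.5858 -0.2157  0.0663] [-0.5074 -0.6084 -0.0108] 0.059660830368279565 [-0.0709 -0.2414 -0.5327 -0.0922 -0.7607  0.1825]
[[ 0.0609 -0.864   0.4999]
 [-0.9981 -0.0541  0.0281]
 [ 0.0028 -0.5006 -0.8657]]
[-0.0001, -0.0, 0.0022, -0.04, -0.09, 0.16]
tcp [-0.5128 36.1321  5.249 ]
```

Request:
arm_command(
  motion=[
    [0,0,0.002,0,0,0,0.3],
    [0,0,0,0,0,0,0.4],
    [0,0,0,0,0,0,0.5],
    [0,0,0,0,0,0,0.7],
    [0,0,0,0,0,0,1],
    [0,0,0,0,0,0,1],
    [0,0,0,0,0,0,1],
    [0,0,0,0,0,0,1],
    [0,0,0,0,0,0,1],
    [0,0,0,0,0,0,1],
  ],
  newtons=40,
)

```text
t: 18.95
tool_pos: [0.5866, -0.2157, 0.0648]
orientation: [[0.061, -0.864, 0.5], [-0.998, -0.054, 0.028], [0.003, -0.501, -0.866]]
contact_force: [-1.1, 0.1, 0.0]
opening: 0.0344
```

Run:
```python
from h import *
st()
R,n,cx,cy=caseR(np.radians(3.4)); sl=np.cross(cy,n)
F=np.array([.591,-.2516,.062])
p=monitor.get_obs()['tool_pos'];print("tcp",1000*np.array([(p-F)@sl,(p-F)@cy,(p-F)@n]))
im=imaging.snapshot("wrist")[:,:,::-1];cv2.imwrite("pics/w9.png",im)
```

```text
18.95 [ 0.5866 -0.2157  0.0648] [-1.1329  0.0523  0.0051] 0.03444445842575107 [-0.0708 -0.2376 -0.5323 -0.0923 -0.7575  0.1827]
[[ 0.0609 -0.864   0.4997]
 [-0.9981 -0.0541  0.028 ]
 [ 0.0028 -0.5005 -0.8657]]
tcp [-0.5179 36.05    3.571 ]
```

View pics/w9.png

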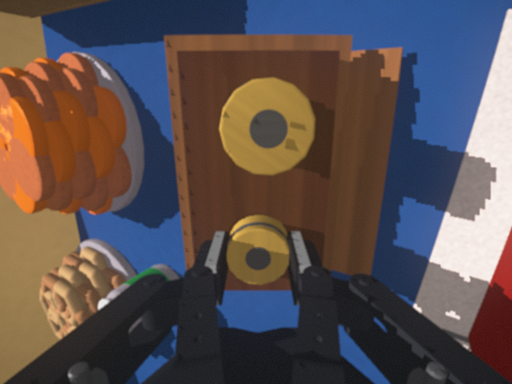

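Request:
arm_command(
  motion=[
    [0,0,-0.004,0,0,0,1],
    [0,0,-0.008,0,0,0,1],
    [0,0,-0.01,0,0,0,1],
    [0,0,-0.015,0,0,0,1],
    [0,0,-0.02,0,0,0,1],
    [0,0,-0.02,0,0,0,1],
    [0,0,-0.025,0,0,0,1],
    [0,0,-0.02,0,0,0,1],
    [0,0,-0.01,0,0,0,1],
    [0,0,0,0,0,0,1],
  ],
)

```text
t: 20.0
tool_pos: [0.512, -0.2192, 0.183]
orientation: [[0.061, -0.869, 0.491], [-0.998, -0.053, 0.03], [0.0, -0.492, -0.87]]
contact_force: [0.6, -0.4, -2.9]
opening: 0.0344
```

Run:
```python
from h import *
st()
im=imaging.snapshot("wrist")[:,:,::-1];cv2.imwrite("pics/w10.png",im)
m=imaging.camera_model("top")
R,n,cx,cy=caseR(np.radians(1),0)
plan(np.array([.476,.045,.2]),R,n=8)
```

```text
20.0 [ 0.512  -0.2192  0.183 ] [ 0.6165 -0.3527 -2.8723] 0.034358527237030555 [-0.0959 -0.4932 -0.5005 -0.0881 -1.0557  0.1801]
[[ 0.0606 -0.8688  0.4914]
 [-0.9982 -0.0528  0.0297]
 [ 0.0002 -0.4923 -0.8704]]
[-0.0332, 0.0011, -0.0032, -3.68, 0.08, 0.3]
[-0.0332, 0.0015, -0.0031, -3.68, 0.08, 0.3]
[-0.0332, 0.0018, -0.0031, -3.68, 0.08, 0.3]
[-0.0332, 0.0022, -0.003, -3.68, 0.08, 0.3]
[-0.0332, 0.0026, -0.0029, -3.68, 0.08, 0.3]
[-0.0331, 0.0029, -0.0028, -3.68, 0.08, 0.3]
[-0.0331, 0.0033, -0.0026, -3.68, 0.08, 0.3]
[-0.0331, 0.0036, -0.0024, -3.68, 0.08, 0.3]
```

View pics/w10.png

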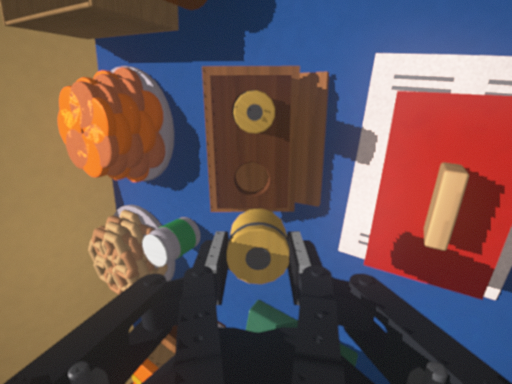

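Run:
```python
from h import *
R,n,cx,cy=caseR(np.radians(-6),0)
plan(np.array([.476,.044,.19]),R,n=8)
```

```text
[-0.0331, 0.0017, -0.0021, -3.67, 0.31, 1.16]
[-0.033, 0.0025, -0.0021, -3.67, 0.31, 1.16]
[-0.033, 0.0033, -0.0021, -3.67, 0.31, 1.16]
[-0.0329, 0.0041, -0.0021, -3.67, 0.31, 1.16]
[-0.0328, 0.0049, -0.0019, -3.67, 0.31, 1.16]
[-0.0327, 0.0057, -0.0018, -3.67, 0.31, 1.16]
[-0.0325, 0.0064, -0.0016, -3.67, 0.31, 1.16]
[-0.0324, 0.0072, -0.0013, -3.67, 0.31, 1.16]
```

Request:
arm_command(
  motion=[
    [-0.015,0.001,-0.003,-3.7,0.3,1.2,1],
    [-0.028,0.0025,-0.003,-3.7,0.3,1.2,1],
    [-0.033,0.0035,-0.003,-3.7,0.3,1.2,1],
    [-0.033,0.004,-0.003,-3.7,0.3,1.2,1],
    [-0.033,0.005,-0.002,-3.7,0.3,1.2,1],
    [-0.033,0.0055,-0.002,-3.7,0.3,1.2,1],
    [-0.032,0.0065,-0.002,-3.7,0.3,1.2,1],
    [-0.025,0.006,0,-3.5,0.3,1.2,1],
    [-0.012,0.003,0,0,0,0,1],
    [0,0,0,0,0,0,1],
  ],
)

```text
t: 21.05
tool_pos: [0.4728, 0.0373, 0.1791]
orientation: [[-0.118, -0.992, -0.04], [-0.993, 0.119, -0.0], [0.005, 0.04, -0.999]]
contact_force: [-0.2, 0.2, -2.3]
opening: 0.0342
```

Run:
```python
from h import *
st()
R,n,cx,cy=caseR(np.radians(-6),0)
plan(np.array([.476,.044,.135]),R,n=5)
```

```text
21.05 [0.4728 0.0373 0.1791] [-0.2286  0.1995 -2.3013] 0.034179006463745415 [ 0.4911 -0.2643 -0.2835 -0.0185 -1.587  -0.6099]
[[-0.1185 -0.9922 -0.0399]
 [-0.9929  0.1186 -0.0004]
 [ 0.0051  0.0396 -0.9992]]
[-0.0015, -0.0008, 0.0088, 0.45, -0.06, -0.16]
[-0.0014, -0.0008, 0.0088, 0.45, -0.06, -0.16]
[-0.0014, -0.0007, 0.0088, 0.45, -0.06, -0.16]
[-0.0014, -0.0006, 0.0088, 0.45, -0.06, -0.16]
[-0.0014, -0.0006, 0.0088, 0.45, -0.06, -0.16]
```

Request:
arm_command(
  motion=[
    [-0.0015,-0.001,0.008,0.45,0,0,1],
    [-0.0015,-0.001,0.009,0.45,0,0,1],
    [-0.0015,-0.0005,0.009,0.45,0,0,1],
    [-0.0015,-0.0005,0.008,0.45,0,0,1],
    [-0.001,-0.0005,0.005,0.4,0,0,1],
    [0,0,0.002,0,0,0,1],
    [0,0,0,0,0,0,1],
    [0,0,0,0,0,0,1],
    [0,0,0,0,0,0,1],
    [0,0,0,0,0,0,1],
  ],
)

```text
t: 22.05
tool_pos: [0.4757, 0.041, 0.1331]
orientation: [[-0.121, -0.993, 0.003], [-0.993, 0.121, -0.006], [0.005, -0.004, -1.0]]
contact_force: [-0.5, 0.1, -2.2]
opening: 0.034
```

Run:
```python
from h import *
st()
R,n,cx,cy=caseR(np.radians(-6),0)
plan(np.array([.476,.044,.118]),R,n=1)
im=imaging.snapshot("wrist")[:,:,::-1];cv2.imwrite("pics/w11.png",im)
im=imaging.snapshot("scene")[:,:,::-1];cv2.imwrite("pics/s5.png",cv2.resize(im[150:320,235:435],None,fx=4,fy=3.5,interpolation=cv2.INTER_CUBIC))
```

```text
22.05 [0.4757 0.041  0.1331] [-0.4696  0.1166 -2.1952] 0.034005395520159035 [ 0.5154 -0.2896 -0.396   0.0066 -1.4647 -0.6373]
[[-0.121  -0.9927  0.0029]
 [-0.9926  0.1209 -0.0058]
 [ 0.0054 -0.0036 -1.    ]]
[-0.0031, 0.0001, 0.0151, -0.21, -0.31, -0.95]
```

View pics/w11.png

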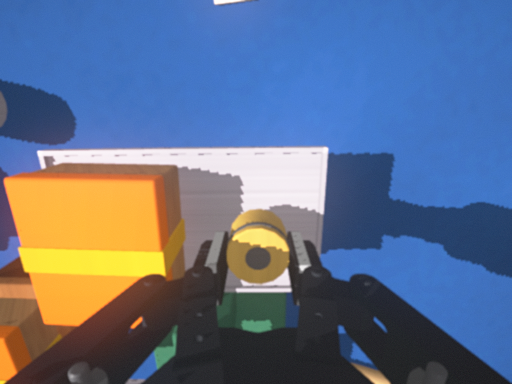

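View pics/s5.png

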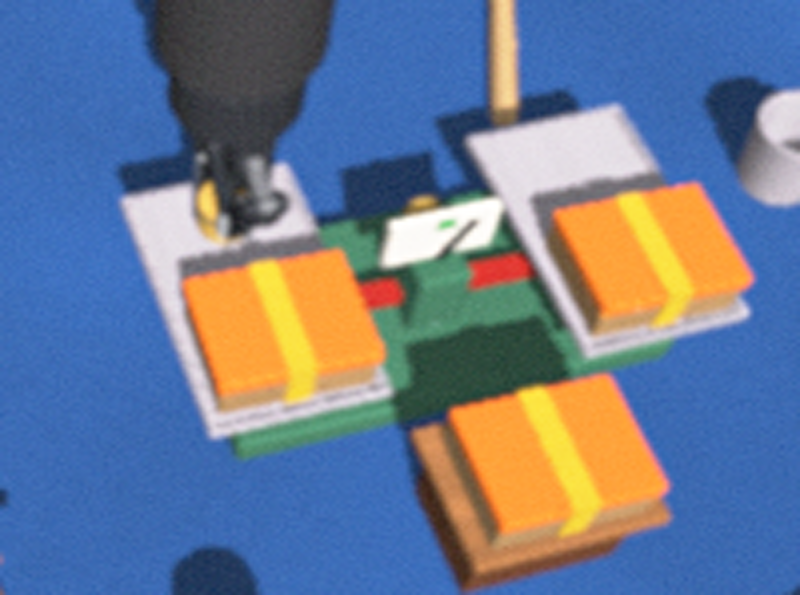

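Request:
arm_command(
  motion=[
    [-0.001,0,0.003,-0.1,-0.1,0,1],
    [-0.001,0,0.003,-0.1,-0.1,0,1],
    [-0.001,0,0.003,0,-0.1,0,1],
    [0,0,0.002,0,0,0,1],
    [0,0,0.0015,0,0,0,1],
    [0,0,0.001,0,0,0,1],
    [0,0,0.001,0,0,0,1],
    [0,0,0.001,0,0,0,1],
    [0,0,0.001,0,0,0,1],
    [0,0,0,0,0,0,1],
  ],
)

```text
t: 23.15
tool_pos: [0.4762, 0.0444, 0.1155]
orientation: [[-0.121, -0.993, -0.0], [-0.993, 0.121, 0.0], [-0.0, 0.0, -1.0]]
contact_force: [-0.5, 0.4, -1.1]
opening: 0.0338
```

Run:
```python
from h import *
st()
```

```text
23.15 [0.4762 0.0444 0.1155] [-0.4563  0.4149 -1.0655] 0.033788147740684574 [ 0.5161 -0.279  -0.4172 -0.0003 -1.4325 -0.6371]
[[-0.1207 -0.9927 -0.0001]
 [-0.9927  0.1207  0.0003]
 [-0.0002  0.0001 -1.    ]]
```

Request:
arm_command(
  motion=[
    [0,0,0.001,0,0,0,1],
    [0,0,0.001,0,0,0,1],
    [0,0,0.001,0,0,0,1],
    [0,0,0.001,0,0,0,1],
    [0,0,0.001,0,0,0,1],
    [0,0,0.001,0,0,0,1],
    [0,0,0.001,0,0,0,1],
    [0,0,0,0,0,0,1],
    [0,0,0,0,0,0,1],
    [0,0,0,0,0,0,1],
  ],
)

```text
t: 24.15
tool_pos: [0.4764, 0.0443, 0.1088]
orientation: [[-0.121, -0.993, 0.001], [-0.993, 0.121, 0.0], [-0.0, -0.001, -1.0]]
contact_force: [-1.2, 0.7, 0.4]
opening: 0.0343
```

Run:
```python
from h import *
st()
im=imaging.snapshot("scene")[:,:,::-1];cv2.imwrite("pics/s6.png",cv2.resize(im[150:320,235:435],None,fx=4,fy=3.5,interpolation=cv2.INTER_CUBIC));st()
```

```text
24.15 [0.4764 0.0443 0.1088] [-1.1987  0.6785  0.3751] 0.03433335187623325 [ 0.5161 -0.2767 -0.4278  0.0001 -1.4188 -0.6371]
[[-0.1206 -0.9927  0.0008]
 [-0.9927  0.1206  0.0004]
 [-0.0005 -0.0008 -1.    ]]
24.2 [0.4763 0.0443 0.1088] [-1.1148  0.6263 -0.1554] 0.0338836249689227 [ 0.5162 -0.2767 -0.4279  0.0001 -1.4188 -0.6371]
[[-0.1206 -0.9927  0.0008]
 [-0.9927  0.1206  0.0004]
 [-0.0005 -0.0007 -1.    ]]
```

View pics/s6.png

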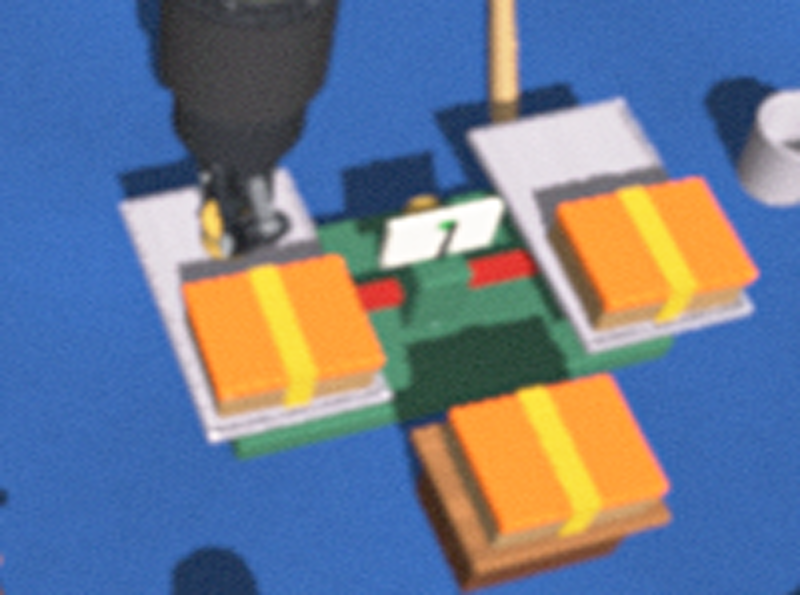

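Request:
arm_command(
  motion=[
    [0,0,0,0,0,0,0.58],
    [0,0,0,0,0,0,0.56],
    [0,0,0,0,0,0,0.54],
    [0,0,0,0,0,0,0.5],
    [0,0,0,0,0,0,0.46],
    [0,0,0,0,0,0,0.44],
    [0,0,0,0,0,0,0.44],
    [0,0,0,0,0,0,0.44],
    [0,0,0,0,0,0,0.44],
    [0,0,0,0,0,0,0.44],
  ],
)

```text
t: 25.2
tool_pos: [0.4774, 0.0443, 0.1097]
orientation: [[-0.121, -0.993, 0.004], [-0.993, 0.121, 0.001], [-0.001, -0.004, -1.0]]
contact_force: [-0.9, 0.5, -0.0]
opening: 0.0478
```

Run:
```python
from h import *
st()
im=imaging.snapshot("wrist")[:,:,::-1];cv2.imwrite("pics/w12.png",im)
```

```text
25.2 [0.4774 0.0443 0.1097] [-0.8822  0.5201 -0.0419] 0.047754345396192936 [ 0.5159 -0.277  -0.4268  0.0013 -1.4174 -0.6371]
[[-0.1207 -0.9927  0.0038]
 [-0.9927  0.1207  0.0006]
 [-0.0011 -0.0037 -1.    ]]
```

View pics/w12.png

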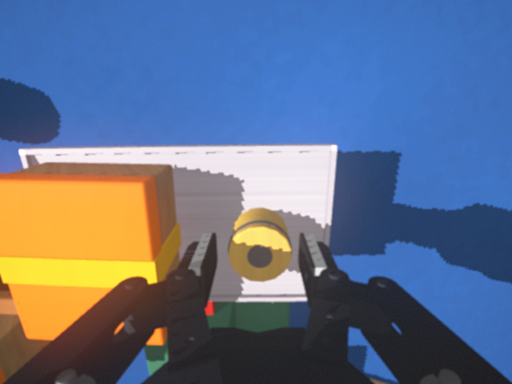

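Weight released and standing at (259,245), clear of both fingers. Retreat straight up.

Request:
arm_command(
  motion=[
    [0,0,-0.005,0,0,0,0.44],
    [0,0,-0.01,0,0,0,0.44],
    [0,0,-0.015,0,0,0,0.44],
    [0,0,-0.02,0,0,0,0.44],
    [0,0,-0.03,0,0,0,0.44],
    [0,0,-0.03,0,0,0,0.44],
    [0.04,0,-0.03,0,0,0,0.44],
    [0.045,0,-0.02,0,0,0,0.44],
    [0.045,0,0,0,0,0,0.44],
    [0.02,0,0,0,0,0,0.44],
  ],
)

```text
t: 26.25
tool_pos: [0.4586, -0.1066, 0.2871]
orientation: [[-0.114, -0.993, 0.014], [-0.993, 0.114, -0.001], [-0.001, -0.014, -1.0]]
contact_force: [-0.2, -0.6, -1.0]
opening: 0.048
```

Request:
arm_command(
  motion=[
    [0,0,0,0,0,0,0.44],
    [0,0,0,0,0,0,0.44],
    [0,0,0,0,0,0,0.44],
    [0,0,0,0,0,0,0.44],
    [0,0,0,0,0,0,0.44],
    [0,0,0,0,0,0,0.44],
    [0,0,0,0,0,0,0.44],
    [0,0,0,0,0,0,0.44],
    [0,0,0,0,0,0,0.44],
    [0,0,0,0,0,0,0.44],
  ],
)

```text
t: 27.25
tool_pos: [0.4588, -0.1056, 0.2905]
orientation: [[-0.113, -0.993, 0.017], [-0.994, 0.113, -0.0], [-0.001, -0.017, -1.0]]
contact_force: [0.7, -0.4, 0.9]
opening: 0.0475
```

Run:
```python
from h import *
st()
im=imaging.snapshot("scene")[:,:,::-1];cv2.imwrite("pics/s7.png",cv2.resize(im[180:350,130:440],None,fx=2.58,fy=2.58,interpolation=cv2.INTER_CUBIC))
cv2.imwrite("pics/s7z.png",cv2.resize(im[180:280,255:435],None,fx=4.4,fy=4.4,interpolation=cv2.INTER_CUBIC))
im=imaging.snapshot("top")[:,:,::-1];cv2.imwrite("pics/t7.png",cv2.resize(im[50:230,130:390],None,fx=3,fy=3,interpolation=cv2.INTER_CUBIC))
```

```text
27.25 [ 0.4588 -0.1056  0.2905] [ 0.7496 -0.4173  0.8777] 0.04745652201099726 [ 0.2075 -0.3057 -0.121   0.0039 -1.7392 -0.3202]
[[-0.1131 -0.9934  0.0167]
 [-0.9936  0.1131 -0.0004]
 [-0.0015 -0.0167 -0.9999]]
```

View pics/s7z.png

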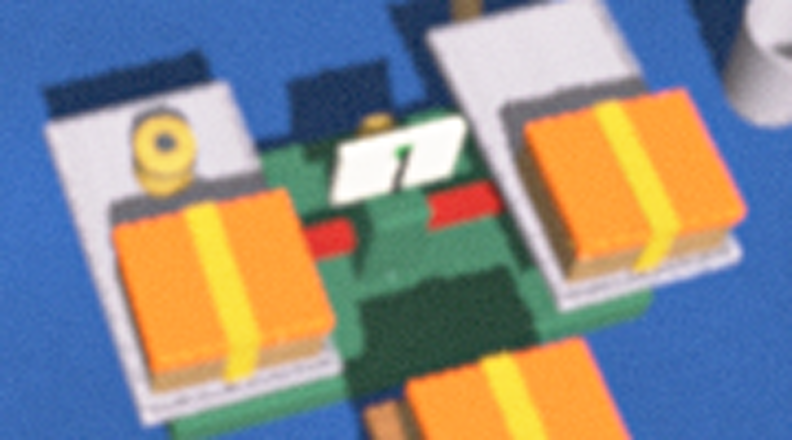

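View pics/s7.png

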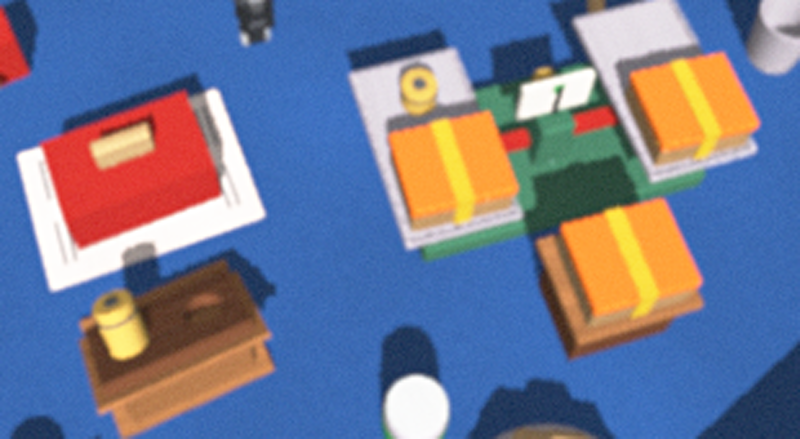

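View pics/t7.png

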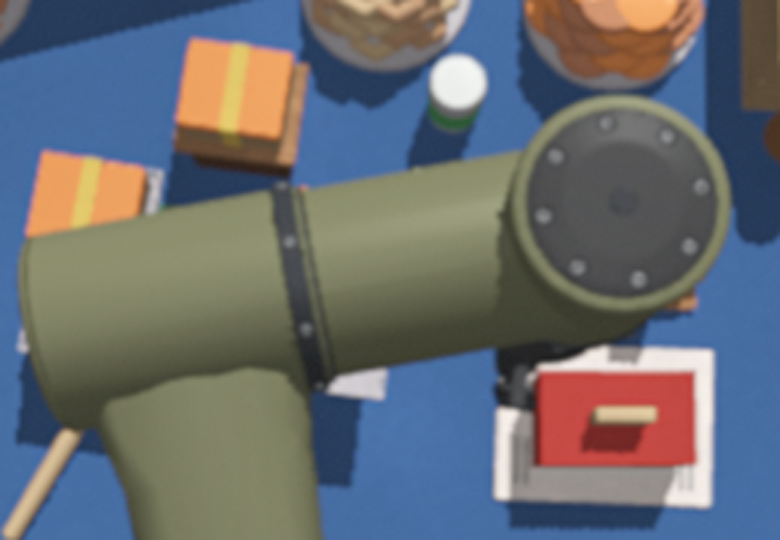

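Run:
```python
from h import *
st(); print(r.job_done())
```

```text
27.35 [ 0.4588 -0.1056  0.2906] [ 0.3593 -0.4887  0.5612] 0.04786248594321123 [ 0.2074 -0.3057 -0.121   0.0039 -1.7391 -0.3202]
[[-0.1132 -0.9934  0.0169]
 [-0.9936  0.1132 -0.0004]
 [-0.0015 -0.0168 -0.9999]]
the job is handed in; nothing more can be done
None
```

I did the job as asked and handed it in at 27.35 s, with the arm clear of everything.

- **Which weight:** Before lifting the cover, I pressed the raised right pan to level. It took about 2.6 N (single readings 2.0 to 2.9 N), which means 250 g was missing.
- **Cover:** I lifted the red cover off along the slope's normal and laid it open side down on the newspaper. The last picture shows it flat and wholly on the sheet.
- **Weight:** I took the small brass weight from the +y well and lowered it slowly onto the right pan's bare front. I let go only once the pan was at level and the force on the gripper was about zero.

**Last checks:** The scene picture shows the small weight upright and alone on the pan. The pointer is on the green mark, and the large weight is still in the case. The top camera's last view of the scale was blocked by the arm, so "level" rests on the scene picture only.

**One disagreement:** One wrist picture, taken while the arm was moving, put the cover handle 7 mm off. I discarded it and measured again at rest.

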